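# Fit a sanding sleeve on the carver's spindle sander and switch it on

### The job

Take the widest of the three sanding sleeves from the sloping rack, stand it upright on the bare bench top and let go, then take it again from above and slide it down over the sander's upright spindle until it sits fully home on the flange, lowering it gently in your grip rather than letting it drop, and let go. Then switch the sander on: press the middle key all the way down and let it come up, then do the same with the small key at the end of the row, one key at a time and no key before the sleeve is on. Do not press the large stop key, and leave the two other sleeves, the carved blank and the chisel where they lie.

Things in the scene. Friction and masses are not known exactly. Their poses are not given: they have to be found in the camera images.
- sleeve_wide: Hollow straight stiff brown abrasive tube, open at both ends, the widest of three: outer diameter 50 mm, bore 40 mm, length 80 mm, about 0.12 kg. Origin on its axis, at its middle; z along the axis towards the end that is upper in the rack. Either end may go down. Starts in any of the three rack places.
- sleeve_slim: Hollow straight stiff brown abrasive tube, open at both ends, 36 mm outer diameter, 24 mm bore, 80 mm long. Origin on its axis, 35 mm from its lower end; z along the axis towards the end that is upper in the rack. Not wanted: leave it in the rack.
- sleeve_short: Hollow straight stiff brown abrasive tube, open at both ends, 36 mm outer diameter, 24 mm bore, 55 mm long. Origin on its axis, 35 mm from its lower end; z along the axis towards the end that is upper in the rack. Not wanted: leave it in the rack.
- rack: Fixed wooden rack, 215 mm wide (y), about 90 mm deep (x), 80 mm high. Three places 75 mm apart along y (at -75, 0, 75 mm), each a pair of 8 mm dowels 28 mm apart. Origin: centre of the underside, z up.
- rack_middle (a point): Point between the middle place's dowels, halfway along them. In each place the sleeve lies along its dowels, which rise 30 degrees from level towards the rack's +x, its foot on a low ledge at the -x end; its sides and upper end are open. The wide sleeve's centre is then 77 mm above the bench.
- sander: Fixed spindle sander. Grey plate 200 x 200 mm, 25 mm high, carrying the upright spindle on the body's z axis, a dust hood round it and, at +x, a black key box (75 x 190 mm, 60 mm high, centred at x = 113 mm) with three keys in a row along y. Origin: on the spindle axis at bench height, z up.
- spindle_top (a point): Centre of the spindle's flat top, 119 mm above the bench. The spindle is a round rubber drum of diameter 37 mm on a flange of diameter 60 mm; its top 10 mm is bevelled to diameter 25 mm.
- hood_rim (a point): Middle of the top edge of the hood's wall on the sander's -x side. The hood is three dark steel walls, 6 mm thick, tops 125 mm above the bench, inner faces 75 mm from the spindle axis at -x, +y and -y; the side walls run to x = +51 mm; open to +x.
- seat (a point): Centre of the flange's top face, on the spindle axis, 33 mm above the bench, where the sleeve's lower end must rest (the sleeve's centre is then 40 mm above this point); axes as the sander's.
- key_unlock_top (a point): Centre of the top of the middle key: round, 24 mm across, in a collar of 40 mm, 82 mm above the bench, at x = 115 mm, y = 0 on the sander.
- key_unlock (a joint): Travel of the middle key (m): 0 up, 0.006 fully down. Sprung: about 1.5 N to start, 5 N at the bottom.
- key_start_top (a point): Centre of the top of the small key at the end of the row: round, 24 mm across, in a collar of 40 mm, 82 mm above the bench, at x = 115 mm, y = -45 mm on the sander.
- key_start (a joint): Travel of the small end key (m): 0 up, 0.006 fully down. Sprung: about 1.5 N to start, 5 N at the bottom.
- key_stop_top (a point): Centre of the top of the large stop key at the other end of the row: round, 36 mm across, 82 mm above the bench, at x = 115 mm, y = +55 mm on the sander. Not to be pressed.
- key_stop (a joint): Travel of the large stop key (m): 0 up, 0.006 fully down. Must stay up.
- blank: Loose light-wood carved blank, 90 (x) x 55 (y) mm, 23 mm high at the rosette, lying on the bench between rack and sander. Origin: centre of its underside, z up.
- chisel: Loose carving chisel lying on the bench beyond the work, 235 mm long along its x (green handle to -x, steel blade to +x), 28 mm thick. Origin: on the bench under the middle, where handle meets blade.

How it is judged:
On the way, in this order (a step that is already met when the one before it is completed fails the run):
1. the wide sleeve stands upright on the bench top, let go (height (world z) of sleeve_wide between 0.036 and 0.044 m and angle between the z axis of sleeve_wide and the z axis of sander, either way round below 0.08 rad and contact force between the fingers and sleeve_wide below 0.3 N), for 0.2 s.
2. the wide sleeve is fully home over the spindle, let go (horizontal distance between sleeve_wide and seat below 0.004 m and z of sleeve_wide in the frame of seat between 0.036 and 0.043 m and angle between the z axis of sleeve_wide and the z axis of sander, either way round below 0.06 rad and contact force between the fingers and sleeve_wide below 0.3 N), for 0.2 s.
3. the middle key is pressed fully down, the others up (value of joint key_unlock above 0.0045 m and value of joint each of key_start, key_stop below 0.0015 m), for 0.02 s.
4. the small end key is pressed fully down, the others up (value of joint key_start above 0.0045 m and value of joint each of key_unlock, key_stop below 0.0015 m), for 0.02 s.
At the end, for the whole second after the job is handed in: The wide sleeve is over the spindle within 4 mm of its axis and 0.06 rad of upright, its lower end within 3 mm of the flange, at rest and let go; all three keys are up again; the other sleeves, the blank and the chisel are within 20 mm of where they started (all of step 2 and value of joint each of key_unlock, key_start, key_stop below 0.0015 m and linear speed of sleeve_wide below 0.02 m/s and distance of each of sleeve_slim, sleeve_short, blank, chisel from where it was at the start of the episode below 0.02 m); the robot touches nothing.
It fails at once if the sleeve drops down the spindle (faster than 0.35 m/s while round it) (horizontal distance between sleeve_wide and seat below 0.006 m and z of sleeve_wide in the frame of seat below 0.124 m and linear speed of sleeve_wide above 0.35 m/s).
It fails at once if the stop key is pressed (beyond 2.5 mm) (value of joint key_stop above 0.0025 m).
It fails at once if two keys are pressed at once (value of joint each of key_unlock, key_start above 0.0025 m).
It fails at once if a key is pressed before the sleeve is on (value of joint any of key_unlock, key_start above 0.0025 m and horizontal distance between sleeve_wide and seat above 0.01 m).
It fails at once if another sleeve, the blank or the chisel is moved more than 20 mm (distance of any of sleeve_slim, sleeve_short, blank, chisel from where it was at the start of the episode above 0.02 m).
It also fails if it takes over 69 s, if anything falls off the work surface, if the arm or the gripper's body presses on something with over 40 N, if the wrist force passes 120 N, or if a joint passes its speed limit or range.

### The arm

A 6-joint arm with a two-finger parallel gripper is mounted at the origin on the work surface. World frame = base frame: x ahead of the robot, y to its left, z up, the work surface at z = 0. Lengths are in m, angles in rad, forces in N, time in s.
With the tool pointing down it reaches from about 0.35 to 0.775 m from the base axis. Payload 7.3 kg.
Tool frame: the origin (TCP) lies between the finger pads; the fingertips stand 14 mm ahead of it and the grasp point (between the pads) lies 5 mm behind it; z points along the fingers, y is the line along which they close (so a half turn about z gives the same grasp; the last joint's range is limited). The gripper opens to 92 mm and grips with 3 to 60 N. Pads are 19 mm wide; open, the fingers measure 130 mm over their backs; the gripper's body (75 mm by 190 mm) begins 47 mm behind the grasp point.
Start: joints at [1.077, 0.342, 1.524, -0, 1.275, -0.146], TCP at [0.179, 0.494, 0.209] pointing down, gripper open.
Joint ranges: [-2.53, 2.53], [-0.77, 2.02], [0.04, 2.7], [-1, 4.14], [0.28, 2.66], [-3.11, 3.11]. Speed limits (rad/s): [2.57, 2.57, 3.14, 3.14, 3.14, 3.14].

### API

Orientations are given as [roll, pitch, yaw] about the fixed x, y, z axes, in that order (R = Rz(yaw) Ry(pitch) Rx(roll)).
In Python, from cell import robot, eyes gives the robot as it stands. The module is installed in compiled form; this text tells all that it offers.
- The arm moves only by the shell command python3 -m handwheel 'ROWS' [FORCE]. ROWS is JSON, one flat list of numbers, 5 for each row, row after row: the shift along the world's x, y, z in mm, then the turn about the world's z in rad, then the opening, from 0 (shut) to 1 (fully open). In form: [x, y, z, spin, jaw, x, y, z, spin, jaw, ...]. A call has 1 to 8 rows; each row shifts and turns the commanded pose from where the row before left it; what a row does not reach is not made up. A row lasts 1/10 s, in which the tool goes at most 50 mm and 8.59 degrees, less where a joint would pass 70% of its speed; a pose out of reach is approached as far as the arm can. A call with a gripper value outside its range is refused whole. The fingers move at their own pace and stop on an object; FORCE is the grip in N (left out, the last holds). Time passes only in rows, so rows that do not move let the fingers close. It gives the time, the measured TCP pose, the force, the opening and the grip force at its end, in the units of the state.
- robot.observe(): the state, without advancing time (a new reading comes with each control period).
- eyes.read_camera(name): name is "scene" or "top" or "wrist"; returns (picture, depth): 384x512x3 uint8, blue, green, red; 384x512 float32, m along the optical axis (not along the pixel's ray), 0 where there is no reading.
- eyes.calibration(name): a dict with "fx", "fy", "cx", "cy" (pixels), "dist_coeffs" ([k1, k2, p1, p2, k3] as OpenCV has them; the pictures are not rectified), "world_to_cam" (4x4, takes a point from world to camera coordinates). Camera axes: x right, y down, z forward; pixel columns grow to the right and rows downward; lengths in m; the calibration is good to about 2 mm. A picture is of the moment at which its call begins: read the wrist's pose just before it. calibration takes no time and is no camera call; for the wrist camera it gives the pose at the moment of the call.
- robot.hand_in(): hands the job in; it is judged then, once.
The state is a dict: "time": time; "qpos": joint angles; "qvel": joint speeds; "joint_efforts": joint torques, N m; "tool_pos": TCP position; "tool_rot": TCP orientation; "contact_force": force on the tool from outside, world axes, zero at the start; "torque": the same for the moment, N m; "opening": finger opening in m; "grip_force": force on a finger pad.
Only numpy, scipy, OpenCV 4.12 (cv2) and the standard library are available. Lean on these libraries where they do the work, as an engineer would, in place of code of your own. Each camera call takes 0.05 s, during which the arm holds its last target. There are 200 camera calls.

## Working session

There is one attempt and no reset: what is moved stays moved. The work goes in short steps, Python scripts to look and compute and a shell command to move; the robot and the scene stay as the last step left them, time stands still between calls to the robot, and variables do not carry over. Pictures are saved under pics/ and viewed, at most 13 in all, crops included, and the job is handed in when it is done.

```bash
mkdir -p pics; cat > h.py <<'E'
import numpy as np, cv2
from cell import robot, eyes
def grab(n,save=None):
    c=eyes.calibration(n); im,d=eyes.read_camera(n)
    if save: cv2.imwrite('pics/'+save,im)
    return im,d,c
def K(c): return np.array([[c['fx'],0,c['cx']],[0,c['fy'],c['cy']],[0,0,1.]])
def ray(c,uv):
    p=cv2.undistortPoints(np.array(uv,float).reshape(-1,1,2),K(c),np.array(c['dist_coeffs'])).reshape(-1,2)
    T=np.linalg.inv(np.array(c['world_to_cam'])); d=np.c_[p,np.ones(len(p))]@T[:3,:3].T
    return T[:3,3],d
def onplane(c,uv,z):
    o,d=ray(c,uv); return o+d*((z-o[2])/d[:,2])[:,None]
def cloud(c,d,mask=None):
    v,u=np.nonzero((d>0) if mask is None else (d>0)&mask)
    o,r=ray(c,np.c_[u,v]); return o+r*d[v,u][:,None],np.c_[u,v]
E
python3 - <<'E'
from h import *
for n in('scene','top'):
    im,d,c=grab(n,n+'0.png'); np.savez(n+'0.npz',d=d,im=im); print(n,np.linalg.inv(np.array(c['world_to_cam'])).round(3).tolist(),c['fx'],(d>0).mean())
print(robot.observe())
E
```

```text
scene [[0.337, 0.557, -0.759, 1.464], [0.941, -0.217, 0.259, -0.275], [-0.02, -0.802, -0.597, 0.804], [0.0, 0.0, 0.0, 1.0]] 416.8931243018292 0.9958597819010416
top [[0.019, -0.981, 0.194, 0.408], [-1.0, -0.019, 0.001, 0.008], [0.003, -0.194, -0.981, 1.106], [0.0, 0.0, 0.0, 1.0]] 381.5301116291295 0.9961700439453125
{'time': 0.1, 'qpos': array([ 1.07703062e+00,  3.42657729e-01,  1.52489610e+00,  5.71748272e-06,
        1.27538370e+00, -1.45985532e-01]), 'qvel': array([-0.00127202, -0.00107387, -0.00100087, -0.00036854,  0.00067071,
       -0.00064761]), 'joint_efforts': array([ 9.50747162e-04, -4.32004809e+01, -2.44695371e+01,  7.17805442e-02,
        5.26064623e-02, -2.89795537e-05]), 'tool_pos': array([0.17871943, 0.4932512 , 0.2087209 ]), 'tool_rot': array([-3.14026287e+00, -2.01046126e-04,  2.79381068e+00]), 'contact_force': array([-0.10058633,  0.16911109, -0.06098335]), 'torque': array([ 0.01094991, -0.03096539,  0.01606057]), 'grip_force': 0.0, 'opening': 0.09186208887946597}
```

View pics/scene0.png

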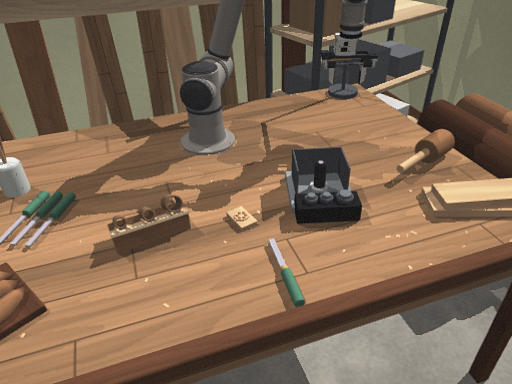

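View pics/top0.png

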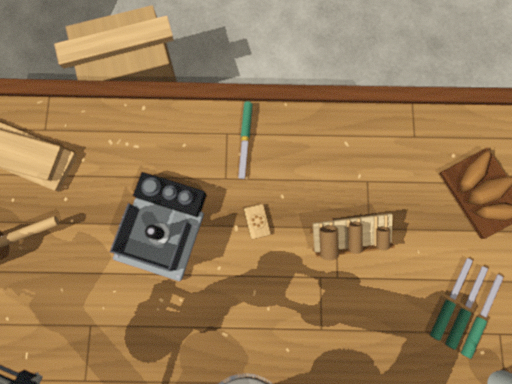

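The scene view shows the rack at (150,220) with three sleeves, the sander at (320,190), the blank at (242,217) and the chisel at (287,272). In the top view, the wide sleeve is the leftmost one at (329,242). The spindle top is at (153,231), and the keys are at (150,187, the large stop key), (170,192) and (187,197).

```bash
python3 - <<'E'
from h import *
S={}
for n in('top','scene'):
    z=np.load(n+'0.npz'); c=eyes.calibration(n); P,uv=cloud(c,z['d']); S[n]=(P,uv)
    b=P[(abs(P[:,2])<.012)&(P[:,0]>.35)&(P[:,0]<.7)&(abs(P[:,1])<.5)]; print(n,'bench z',np.median(b[:,2]),b[:,2].std())
P,uv=S['top']
def box(n,u0,u1,v0,v1,zmin):
    P,uv=S[n]; m=(uv[:,0]>=u0)&(uv[:,0]<=u1)&(uv[:,1]>=v0)&(uv[:,1]<=v1)&(P[:,2]>zmin); return P[m],uv[m]
R,ru=box('top',305,405,205,265,.02); print('rack',R.min(0),R.max(0))
# height map of the rack, mm: rows x, cols y
def hmap(R,st=.01):
    x0,y0=R[:,0].min(),R[:,1].min(); H=np.zeros((int(np.ptp(R[:,0])/st)+1,int(np.ptp(R[:,1])/st)+1),int)
    for p in R: i,j=int((p[0]-x0)/st),int((p[1]-y0)/st); H[i,j]=max(H[i,j],p[2]*1000)
    print('x0,y0',x0,y0); print('\n'.join(' '.join('%3d'%h for h in r) for r in H[::-1,::-1]))
hmap(R)
A,_=box('top',105,215,165,285,.02); hmap(A,.012)
# two view spindle: dark high blob
z=np.load('top0.npz'); im=z['im']; d=z['d']
for v in range(224,242): print(' '.join('%3d'%g for g in im[v,143:166].max(1)))
E
python3 -c "
import cv2,numpy as np
a=cv2.imread('pics/top0.png');b=cv2.imread('pics/scene0.png')
f=lambda i,s:cv2.resize(i,None,fx=s,fy=s,interpolation=cv2.INTER_CUBIC)
p=[f(a[165:285,100:215],3.4),f(a[200:270,300:410],3.4),f(b[140:225,280:365],3.4),f(b[190:255,100:200],3.4)]
o=np.zeros((600,800,3),np.uint8)
for im,(x,y) in zip(p,[(0,0),(400,0),(400,290),(0,410)]):
  h,w=im.shape[:2];h=min(h,600-y);w=min(w,800-x);o[y:y+h,x:x+w]=im[:h,:w]
cv2.imwrite('pics/crop.png',o)"
```

```text
top bench z 0.0015217567151242228 0.0020767805708470496
scene bench z 0.00040903481950971265 0.002218059566444445
rack [ 0.41664211 -0.39829105  0.02009685] [ 0.54322708 -0.17400911  0.12212625]
x0,y0 0.41664211141666346 -0.3982910532973185
  0   0   0   0   0   0   0   0   0   0   0   0   0   0   0  68  70  70  71  78  82  75   0
  0   0   0   0   0   0   0   0   0  72  75  77  80  77  75  77  81  84  77  83  82  70   0
  0   0  70  72  76  75  77  76  76  79  82  80  84  74  73  72  71  79  72  77  78  66  61
 73  77  83  78  82  81  75  73  74  95  92  79 105  97  69  66  66  72  70  71  73  64  57
 74  89  90  84  82  93 101  71  69  96 106 106 105  97  62  61  59  78  73  72  87  55  52
 69 104 112  81 115 117 113  61  61  82 102 102 100  94  55  55  56  90  93  95  90   0  51
 61 100 119 120 122 118 112  56  55  56  94  96  94  87  51  52  47  81  89  89  86   0  44
  0  93 111 115 116 111 106  52  51  46  86  88  89  84  42  45  43  69  82  84  79   0  39
  0  50 103 106 109 107 100   0  45  43  77  85  85  78  38  38  38  64  76  78  77  47  54
  0  48  94 101 103 102  97   0
[... 3438 characters left out ...]
  82  53  36  31  32  25  15  27  28  22  18  36  94 130
113 110  87  63  42  38  45  48  45  38  34  31  30  27  27  32  29  26  29  22  45 103 138
112 111  99  80  61  43  43  44  39  29  30  31  24  25  22  32  16  24  16  36  72 118 142
111 112 113 102  89  73  65  51  36  33  28  27  23  18  15  16  27   9  36  68 113 138 149
109 109 112 109 104 106 105 102  89  75  54  44  38  31  26  19  38  53  95 139 167 176 179
108 114 108 114 110 119 135 145 133 117 103  99  91  79  74  86 107 133 166 192 208 212 204
114 111 111 112 115 114 133 143 148 143 146 142 138 125 120 148 173 195 208 214 214 213 199
113 112 111 112 113 109 117 132 144 147 150 149 151 147 153 176 195 200 208 212 216 206 179
```

View pics/crop.png

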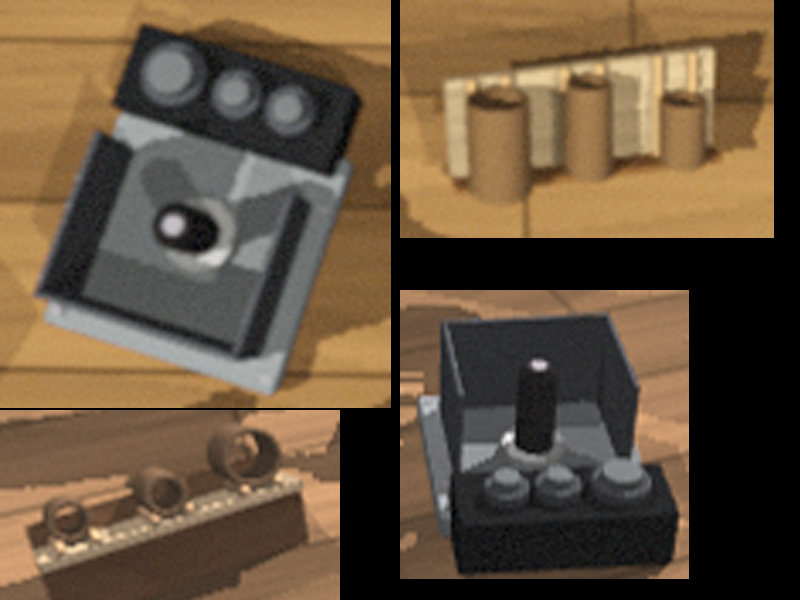

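The crops show the rack rising toward +x with its sleeves, the wide one leftmost. The spindle's bright flat top is at about (150,230) in the top view. In the scene view the key order along the box is small, middle, stop.

```bash
python3 - <<'E'
from h import *
from scipy.optimize import least_squares
z={n:np.load(n+'0.npz') for n in('top','scene')}; C={n:eyes.calibration(n) for n in z}
# spindle top: bright blob centroid in both views -> triangulate
def blob(im,u0,u1,v0,v1,th):
    g=im[v0:v1,u0:u1].min(2); m=(g>th).astype(np.uint8); n,l,s,ce=cv2.connectedComponentsWithStats(m)
    return [(s[i,4],(ce[i]+[u0,v0]).round(2).tolist()) for i in range(1,n)]
a=blob(z['top']['im'],145,155,226,236,100); b=blob(z['scene']['im'],312,330,155,168,100); print(a,b)
a=max(a)[1]; b=max(b)[1]
o1,d1=ray(C['top'],[a]); o2,d2=ray(C['scene'],[b])
A=np.c_[d1[0],-d2[0]]; t=np.linalg.lstsq(A,o2-o1,rcond=None)[0]; p,q=o1+d1[0]*t[0],o2+d2[0]*t[1]; print('spindle tri',p,q, onplane(C['top'],[a],.119),onplane(C['scene'],[b],.119))
P,uv=cloud(C['top'],z['top']['d'])
S=P[(P[:,0]>.3)&(P[:,0]<.68)&(P[:,1]>.1)&(P[:,1]<.42)]
hood=S[(S[:,2]>.118)]
# key box top: rectangle
kb=S[(S[:,2]>.056)&(S[:,2]<.068)]; r=cv2.minAreaRect((kb[:,:2]*1000).astype(np.float32)); print('box',r)
sp=hood[np.hypot(*(hood[:,:2]-p[:2]).T)<.03]; print('spindle cloud',sp.mean(0),len(sp))
h=hood[np.hypot(*(hood[:,:2]-p[:2]).T)>.05]; print('hood',cv2.minAreaRect((h[:,:2]*1000).astype(np.float32)))
k=S[(S[:,2]>.079)&(S[:,2]<.092)&(S[:,0]>p[0]+.07)]
lab=cv2.kmeans(k[:,:2].astype(np.float32),3,None,(3,50,1e-5),5,cv2.KMEANS_PP_CENTERS); print('keys',lab[2],[ (lab[1].ravel()==i).sum() for i in range(3)])
for n in z:
    P,uv=cloud(C[n],z[n]['d'])
    for nm,c0,rad in(('wide',(.465,-.205),.025),('mid',(.485,-.29),.018),('end',(.5,-.36),.018)):
        W=P[(abs(P[:,0]-c0[0])<.07)&(abs(P[:,1]-c0[1])<.034)&(P[:,2]>.078)]
        def f(x,ret=0):
            u=np.array([np.cos(x[3])*np.cos(np.pi/6),np.sin(x[3])*np.cos(np.pi/6),.5]); w=W-[x[0],x[1],x[2]]; s=w@u
            return s if ret else np.linalg.norm(w-s[:,None]*u,axis=1)-rad
        g=lambda x:np.r_[f(x),(x[0]-c0[0])*1.]
        R=least_squares(g,[*c0,.08,-.1],loss='soft_l1',f_scale=.003); s=f(R.x,1)[abs(f(R.x))<.004]; print(n,nm,len(W),R.x.round(4),'s',np.percentile(s,[0,3,97,100]).round(4),'res',np.median(abs(f(R.x))).round(4))
E
```

```text
[(np.int32(1), [145.0, 226.0]), (np.int32(37), [150.24, 230.76])] [(np.int32(14), [320.29, 161.57])]
spindle tri [0.4814132  0.25330512 0.11983579] [0.48113934 0.25251323 0.11961826] [[0.48147572 0.25351309 0.119     ]] [[0.48025114 0.25299024 0.119     ]]
box ((518.2926025390625, 246.9204864501953), (192.71331787109375, 226.01512145996094), 73.5475082397461)
spindle cloud [0.48029292 0.25074199 0.1207198 ] 88
hood ((465.9566650390625, 256.62042236328125), (164.47752380371094, 131.62713623046875), 73.64265441894531)
keys [[0.5778527  0.17543551]
 [0.6055944  0.27067664]
 [0.5905528  0.21822584]] [np.int64(60), np.int64(127), np.int64(62)]
top wide 577 [ 0.465  -0.2139  0.0795  0.161 ] s [-0.0422 -0.0372  0.0386  0.044 ] res 0.0011
top mid 297 [ 0.485  -0.2865  0.0744  0.1632] s [-0.0239 -0.0183  0.0352  0.0394] res 0.0012
top end 145 [ 0.5    -0.3595  0.0765  0.1371] s [-0.0304 -0.0246  0.0328  0.0351] res 0.0014
scene wide 181 [ 0.465  -0.2144  0.0771  0.1652] s [-0.0358 -0.0242  0.0451  0.0497] res 0.002
scene mid 99 [ 0.485  -0.2867  0.0714  0.1625] s [-0.0143 -0.0065  0.0387  0.0415] res 0.0017
scene end 50 [ 0.5    -0.3608  0.0708  0.1549] s [-0.0145 -0.0117  0.0409  0.0422] res 0.0015
```

```bash
python3 -m handwheel '[22,-39,2,-0.146,0.67,22,-39,2,-0.146,0.67,22,-39,2,-0.146,0.67,22,-39,2,-0.146,0.67,22,-39,2,-0.146,0.67,22,-39,2,-0.146,0.67,22,-39,2,-0.146,0.67,22,-39,2,-0.146,0.67]' 20
python3 -m handwheel '[14,-39,0,-0.146,0.67,14,-39,0,-0.146,0.67,14,-39,0,-0.146,0.67,14,-39,0,-0.146,0.67,14,-39,0,-0.146,0.67,14,-39,0,-0.146,0.67,14,-39,0,-0.146,0.67,14,-39,0,-0.146,0.67]'
python3 -m handwheel '[10,-39,0,-0.146,0.67,10,-39,0,-0.146,0.67,0,0,0,0,0.67,0,0,0,0,0.67]'
python3 - <<'E'
from h import *
im,d,c=grab('wrist','w1.png'); np.savez('w1.npz',d=d,im=im)
s=robot.observe(); print(s['tool_pos'],s['tool_rot'],s['qpos'],s['opening']); print(np.linalg.inv(np.array(c['world_to_cam'])).round(3).tolist(),c['fx'])
E
```

```text
time: 0.9
tool_pos: [0.3553, 0.1799, 0.2253]
tool_rot: [3.142, -0.0, 1.62]
contact_force: [0.8, 0.6, -0.7]
opening: 0.0617
grip_force: 0.0
time: 1.7
tool_pos: [0.467, -0.1321, 0.225]
tool_rot: [-3.141, 0.0, 0.451]
contact_force: [0.9, -0.9, 0.2]
opening: 0.0615
grip_force: 0.0
time: 2.1
tool_pos: [0.4865, -0.2088, 0.2245]
tool_rot: [-3.14, 0.001, 0.165]
contact_force: [0.3, 0.9, -0.4]
opening: 0.0615
grip_force: 0.0
[ 0.48645499 -0.20787344  0.22476763] [-3.14030203e+00  1.05143512e-03  1.66707903e-01] [-5.48946730e-01  3.38615047e-01  1.48537900e+00  2.93361005e-04
  1.31923889e+00  8.55069118e-01] 0.06158625185158363
[[0.164, -0.951, -0.261, 0.556], [-0.986, -0.159, -0.041, -0.197], [-0.002, 0.264, -0.965, 0.399], [0.0, 0.0, 0.0, 1.0]] 334.8842034631479
```

View pics/w1.png

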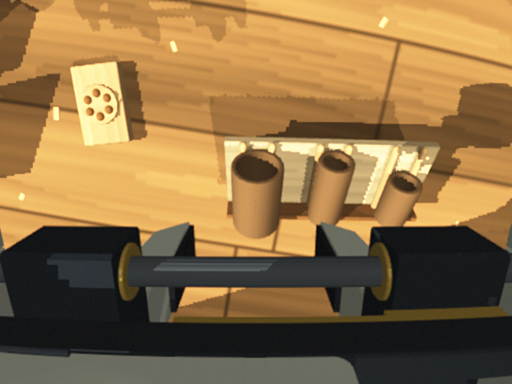

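The wrist view shows the wide sleeve between the fingers, with its rim at (258,165) and its foot at (257,235). The slim sleeve is at (330,185) and the short one at (400,195).

```bash
cat >> h.py <<'E'
def cyl(W,rad,tilt,x0,prior=1.):
    from scipy.optimize import least_squares
    def ax(x): return np.array([np.cos(x[3])*np.cos(tilt),np.sin(x[3])*np.cos(tilt),np.sin(tilt)])
    def f(x,ret=0):
        w=W-x[:3]; s=w@ax(x); return s if ret else np.linalg.norm(w-s[:,None]*ax(x),axis=1)-rad
    R=least_squares(lambda x:np.r_[f(x),(x[0]-x0[0])*prior],x0,loss='soft_l1',f_scale=.003); s=f(R.x,1)[abs(f(R.x))<.003]
    return R.x.round(4),np.percentile(s,[1,99]).round(4),np.median(abs(f(R.x))).round(4)
E
python3 - <<'E'
from h import *
z=np.load('w1.npz'); c=eyes.calibration('wrist'); P,uv=cloud(c,z['d'])
m=(uv[:,1]<238)
W=P[m&(abs(P[:,0]-.465)<.07)&(abs(P[:,1]+.21)<.034)&(P[:,2]>.07)]
print(len(W),cyl(W,.025,np.pi/6,[.465,-.214,.079,.16]))
b=P[m&(abs(P[:,2])<.02)]; print('bench',np.median(b[:,2]))
M=P[m&(abs(P[:,0]-.485)<.07)&(abs(P[:,1]+.287)<.025)&(P[:,2]>.07)]; print(cyl(M,.018,np.pi/6,[.485,-.287,.072,.16]))
E
```

```text
5291 (array([ 0.465 , -0.2098,  0.079 , -0.0807]), array([-0.0367,  0.0437]), np.float64(0.0035))
bench -0.0001558579256327186
(array([ 0.485 , -0.2848,  0.0718,  0.1309]), array([-0.0303,  0.0392]), np.float64(0.0008))
```

```bash
python3 -m handwheel '[1,-2,-25,0,0.67,0,0,-30,0,0.67,0,0,-30,0,0.67,0,0,-25,0,0.67,0,0,-15,0,0.67,0,0,-11,0,0.67,0,0,0,0,0.67,0,0,0,0,0.5]' 8
python3 -m handwheel '[0,0,0,0,0.3,0,0,0,0,0.3,0,0,0,0,0.3,0,0,0,0,0.3]'
```

```text
time: 2.95
tool_pos: [0.4883, -0.21, 0.09]
tool_rot: [3.141, -0.001, 0.167]
contact_force: [0.6, 0.1, -0.3]
opening: 0.0575
grip_force: 0.0
time: 3.35
tool_pos: [0.4884, -0.2105, 0.09]
tool_rot: [3.141, -0.001, 0.166]
contact_force: [0.2, 1.7, 2.4]
opening: 0.0404
grip_force: 7.9
```

```bash
python3 - <<'E'
from h import *
im,d,c=grab('wrist'); im2,_,_=grab('scene'); s=robot.observe(); print(s['opening'],s['grip_force'],s['contact_force'])
o=np.zeros((384,800,3),np.uint8); o[:,:512]=im; o[:240,512:]=cv2.resize(im2[180:264,90:190],(288,240),interpolation=cv2.INTER_CUBIC)
cv2.imwrite('pics/g1.png',o)
E
```

```text
0.04052419508232986 8.04989767671941 [0.47484347 0.28837755 4.27788886]
```

View pics/g1.png

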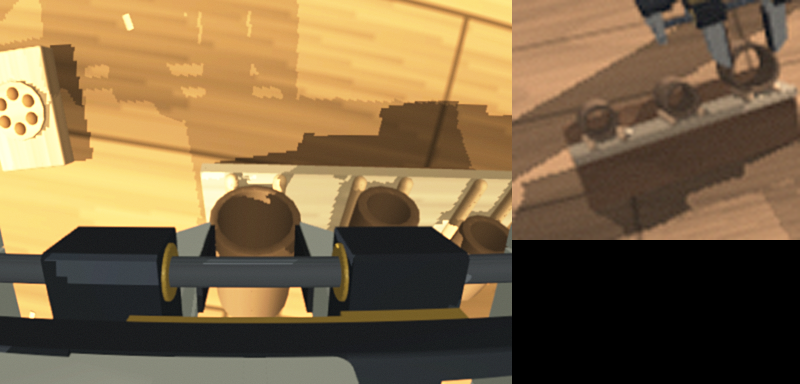

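```bash
python3 - <<'E'
from h import *
for n in('scene','top','wrist'):
    im,d,c=grab(n); P,uv=cloud(c,d)
    print(n)
    h=.163; t=np.array([np.cos(h),np.sin(h)]); l=np.array([-t[1],t[0]]); q=P[:,:2]-[.4884,-.2105]; a=q@t; b=q@l
    for a0 in(-.03,-.02,-.01,0,.01,.02,.03):
        m=(abs(a-a0)<.003)&(abs(b)<.06)&(P[:,2]<.15)
        print(a0,[ (int(1000*b0),int(1000*np.median(P[m&(abs(b-b0)<.003),2]))) for b0 in np.arange(-.054,.055,.006) if (m&(abs(b-b0)<.003)).sum()>0])
E
```

```text
scene
-0.03 [(-48, 41), (-36, 43), (-24, 71), (-18, 41), (-6, 100), (0, 76), (5, 76), (17, 63), (23, 76), (35, 41), (47, 3), (53, 0)]
-0.02 [(-42, 48), (-30, 47), (-24, 47), (-18, 66), (-12, 54), (-6, 83), (0, 109), (5, 82), (17, 67), (23, 82), (35, 44), (47, 1), (53, 0)]
-0.01 [(-48, 52), (-36, 53), (-30, 55), (-24, 88), (-18, 58), (-12, 111), (-6, 112), (0, 88), (11, 67), (17, 79), (23, 129), (41, 0), (47, 1), (53, 0)]
0 [(-48, 57), (-42, 58), (-36, 130), (-30, 58), (-24, 87), (-18, 62), (-12, 114), (-6, 115), (0, 87), (5, 92), (11, 111), (17, 107), (23, 123), (35, 2), (47, 1), (53, 1)]
0.01 [(-54, 88), (-48, 63), (-36, 137), (-30, 132), (-24, 125), (-18, 109), (-6, 64), (0, 64), (5, 69), (11, 77), (17, 98), (23, 127), (29, 131), (35, 134), (41, 1), (47, 1), (53, 0)]
0.02 [(-54, 27), (-48, 30), (-42, 27), (-36, 26), (-30, 31), (-24, 30), (-18, 36), (-12, 37), (-6, 43), (0, 33), (5, 31), (11, 32), (17, 35), (23, 27), (29, 25), (35, 2), (41, 1), (47, 0)]
0.03 [(-54, 67), (-48, 69), (-42, 69), (-36, 69), (-30, 69), (-24, 72), (-18, 70), (-12, 71), (-6, 67), (0, 72), (5, 3), (11, 71), 
[... 625 characters left out ...]
6, 113), (0, 114), (5, 113), (11, 112), (17, 108), (23, 114), (29, 56), (35, 56), (41, 0), (47, 0), (53, 0)]
0.01 [(-54, 68), (-48, 62), (-42, 62), (-36, 63), (-30, 126), (-24, 124), (-18, 108), (-12, 79), (-6, 75), (0, 73), (5, 74), (11, 77), (17, 86), (23, 122), (29, 127), (35, 123), (47, 0), (53, 0)]
0.02 [(-54, 68), (-48, 68), (-42, 68), (-36, 68), (-30, 68), (-24, 68), (-18, 69), (-12, 78), (-6, 75), (0, 76), (5, 75), (11, 78), (17, 76), (23, 67), (29, 67), (35, 0), (41, 0), (47, 0), (53, 0)]
0.03 [(-54, 68), (-48, 69), (-42, 68), (-36, 68), (-30, 68), (-24, 68), (-18, 68), (-12, 69), (-6, 68), (0, 68), (5, 68), (11, 69), (17, 69), (23, 69), (29, 69), (35, 0), (41, 0), (47, 0), (53, 0)]
```

```bash
python3 -m handwheel '[0,0,5,0,0.3,0,0,8,0,0.3,0,0,8,0,0.3,0,0,8,0,0.3,0,0,8,0,0.3,0,0,0,0,0.3,0,0,0,0,0.3]'; python3 - <<'E'
from h import *
im,d,c=grab('wrist'); im2,d2,_=grab('scene'); s=robot.observe(); print(s['opening'],s['grip_force'],s['contact_force'],s['tool_pos'])
o=np.zeros((384,800,3),np.uint8); o[:,:512]=im; o[:240,512:]=cv2.resize(im2[180:264,90:190],(288,240),interpolation=cv2.INTER_CUBIC)
cv2.imwrite('pics/g2.png',o)
E
```

```text
time: 4.3
tool_pos: [0.4881, -0.2105, 0.1267]
tool_rot: [3.141, -0.001, 0.166]
contact_force: [0.3, -0.0, -1.3]
opening: 0.0397
grip_force: 7.4
0.03957511418198274 7.397012785077095 [ 0.36388374 -0.18750661 -0.72099677] [ 0.48788658 -0.21040144  0.12621903]
```

View pics/g2.png

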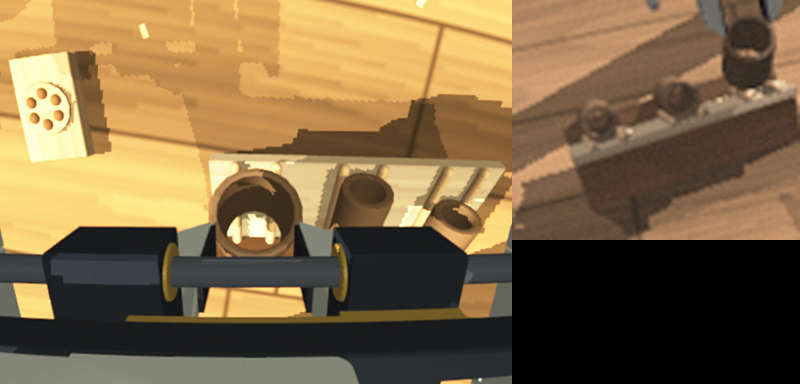

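The sleeve is lifted clear and has swung toward upright in the grip: the bench shows through its bore at (255,225). The other two sleeves are unmoved.

```bash
python3 -m handwheel '[0,0,15,0,0.3,0,0,20,0,0.3,0,0,15,0,0.3,-15,20,0,0,0.3,-20,30,0,0,0.3,-20,30,0,0,0.3,-20,30,0,0,0.3,-13,20,0,0,0.3]'; python3 -m handwheel '[0,0,0,0,0.3,0,0,0,0,0.3,0,0,0,0,0.3]'; cat >> h.py <<'E'
def rim(P,near,r=.04):
    "top rim plane of the held tube: points near tcp xy; fit plane to the highest layer ring by RANSAC"
    Q=P[(np.hypot(*(P[:,:2]-near[:2]).T)<r)&(P[:,2]>near[2]-.03)&(P[:,2]<near[2]+.06)]
    return Q
E
python3 - <<'E'
from h import *
s=robot.observe(); im,d,c=grab('wrist'); P,uv=cloud(c,d); p=s['tool_pos']; print(p,s['opening'],s['grip_force'])
np.savez('w3.npz',im=im,d=d,p=p)
t=np.array([np.cos(.163),np.sin(.163)]); l=np.array([-t[1],t[0]]); q=P[:,:2]-p[:2]; a=q@t; b=q@l
for a0 in np.arange(-.03,.045,.005):
    m=(abs(a-a0)<.0025); print('%.3f'%a0,[(int(1000*b0),int(1000*np.median(P[m&(abs(b-b0)<.003),2]))) for b0 in np.arange(-.03,.031,.006) if (m&(abs(b-b0)<.003)).sum()>0])
m=(P[:,2]<.03)&(P[:,2]>.012); print('blank',P[m].min(0),P[m].max(0))
E
```

```text
time: 5.2
tool_pos: [0.3982, -0.0787, 0.176]
tool_rot: [-3.141, 0.001, 0.166]
contact_force: [0.2, 0.0, -1.0]
opening: 0.0275
grip_force: 0.0
time: 5.5
tool_pos: [0.4006, -0.0811, 0.1764]
tool_rot: [3.141, -0.001, 0.165]
contact_force: [0.1, 1.2, -0.7]
opening: 0.0278
grip_force: 0.0
[ 0.40064135 -0.08112031  0.17639137] 0.02783365665712829 0.0
-0.030 [(-30, 0), (-24, 0), (-18, 0), (-12, 0), (-6, 0), (0, 0), (5, 0), (11, 0), (17, 0), (23, 0), (29, 0)]
-0.025 [(-30, 0), (-24, 0), (-18, 0), (-12, 0), (-6, 0), (0, 0), (5, 0), (11, 0), (17, 0), (23, 0), (29, 0)]
-0.020 [(-30, 0), (-24, 0), (-18, 0), (-12, 0), (-6, 0), (0, 0), (5, 0), (11, 0), (17, 0), (23, 0), (29, 0)]
-0.015 [(-30, 0), (-24, 0), (-18, 0), (-12, 0), (-6, 0), (0, 0), (5, 0), (11, 0), (17, 0), (23, 0), (29, 0)]
-0.010 [(-30, 0), (-24, 0), (-18, 0), (-12, 229), (-6, 0), (0, 0), (5, 0), (11, 0), (17, 238), (23, 0), (29, 0)]
-0.005 [(-30, 0), (-24, 0), (-18, 239), (-12, 237), (-6, 0), (0, 0), (5, 0), (11, 229), (17, 239), (23, 0), (29, 0)]
0.000 [(-30, 0), (-24, 0), (-18, 244), (-12, 236), (-6, 0), (0, 0), (5, 0), (11, 197), 
[... 375 characters left out ...]
]
0.020 [(-30, 301), (-24, 301), (-18, 285), (-12, 284), (-6, 285), (0, 285), (5, 285), (11, 285), (17, 282), (23, 283), (29, 283)]
0.025 [(-30, 296), (-24, 296), (-18, 296), (-12, 299), (-6, 300), (0, 300), (5, 300), (11, 300), (17, 298), (23, 299), (29, 299)]
0.030 [(-30, 282), (-24, 282), (-18, 282), (-12, 275), (-6, 275), (0, 275), (5, 275), (11, 275), (17, 281), (23, 282), (29, 282)]
0.035 [(-30, 278), (-24, 278), (-18, 278), (-12, 273), (-6, 0), (0, 0), (5, 0), (11, 0), (17, 277), (23, 278), (29, 278)]
0.040 [(-30, 0), (-24, 0), (-18, 0), (-12, 0), (-6, 0), (0, 0), (5, 0), (11, 0), (17, 0), (23, 0), (29, 0)]
blank [ 0.34035257 -0.25849573  0.01201873] [0.55732639 0.18678566 0.02998366]
```

```bash
python3 - <<'E'
from h import *
im,d,c=grab('top'); im2,d2,c2=grab('scene'); np.savez('t4.npz',im=im,d=d,im2=im2,d2=d2)
f=lambda i,s:cv2.resize(i,None,fx=s,fy=s,interpolation=cv2.INTER_CUBIC)
o=np.zeros((600,800,3),np.uint8); a=f(im[195:275,215:405],4)[:320,:760]; b=f(im2[180:270,95:280],3); o[:a.shape[0],:a.shape[1]]=a; o[320:320+b.shape[0],:b.shape[1]]=b; cv2.imwrite('pics/f4.png',o)
E
```

```text
(no output)
```

View pics/f4.png

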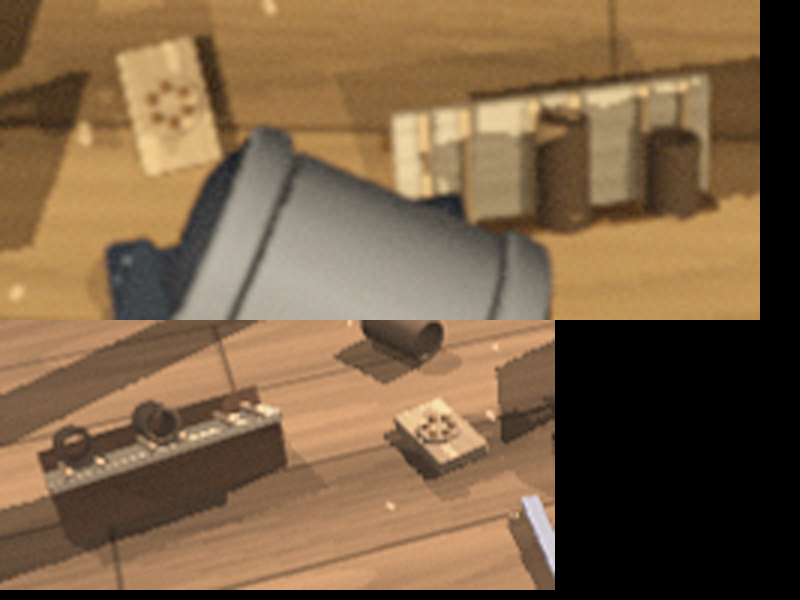

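The fallen sleeve now lies on its side on the bench, at about (228,185) in the full scene picture. The rack's other two sleeves and the blank look undisturbed. I'll locate the fallen sleeve and pick it up again from a lower grip.

```bash
python3 - <<'E'
from h import *
z=np.load('t4.npz'); c=eyes.calibration('scene'); P,uv=cloud(c,z['d2'])
m=(uv[:,0]>205)&(uv[:,0]<250)&(uv[:,1]>165)&(uv[:,1]<202)&(P[:,2]>.012)&(P[:,2]<.075)
Q=P[m]; print(len(Q),Q.min(0),Q.max(0)); r=cv2.minAreaRect((Q[:,:2]*1000).astype(np.float32)); print(r)
n=Q[:,:2]-Q[:,:2].mean(0); v=np.linalg.svd(n,full_matrices=0)[2][0]; h0=np.arctan2(v[1],v[0]); print('pca',h0)
for h in (h0,h0+np.pi/2): print(cyl(Q,.025,0,[*Q[:,:2].mean(0),.025,h],.3))
s=robot.observe(); print(s['tool_pos'])
P1,u1=cloud(c,np.load('scene0.npz')['d']) 
E
```

```text
350 [ 0.31147133 -0.05331246  0.01219643] [0.39898193 0.02845812 0.05411652]
((353.1358642578125, -13.277587890625), (85.970703125, 50.283355712890625), 33.01221466064453)
pca 0.7911789317823088
(array([ 0.362 , -0.0061,  0.0264,  0.5106]), array([-0.052 ,  0.0299]), np.float64(0.0015))
(array([ 0.362 , -0.043 ,  0.0309,  1.7084]), array([-0.0038,  0.068 ]), np.float64(0.0072))
[ 0.40034032 -0.08107101  0.1761699 ]
```

```bash
python3 -m handwheel '[-5,20,0,0.115,0.7,-5,20,0,0.115,0.7,-5,20,0,0.115,0.7,-5,20,0,0,0.7,0,0,0,0,0.7,0,0,0,0,0.7]' 20; python3 - <<'E'
from h import *
s=robot.observe(); im,d,c=grab('wrist','w5.png'); P,uv=cloud(c,d); print(s['tool_pos'],s['tool_rot'],s['opening'])
m=(uv[:,1]<235)&(P[:,2]>.012)&(P[:,2]<.07)&(np.hypot(P[:,0]-.36,P[:,1]+.005)<.075)
Q=P[m]; print(len(Q),Q.min(0),Q.max(0),uv[m].min(0),uv[m].max(0)); print(cyl(Q,.025,0,[.36,-.008,.025,.51],.3))
c=eyes.calibration('scene'); im,d=eyes.read_camera('scene'); P,uv=cloud(c,d)
m=(uv[:,0]>200)&(uv[:,0]<255)&(uv[:,1]>165)&(uv[:,1]<205)&(P[:,2]>.012)&(P[:,2]<.065); Q=P[m]; print('scene',cyl(Q,.025,0,[.36,-.008,.025,.51],.3))
E
```

```text
time: 6.25
tool_pos: [0.3803, -0.0008, 0.1764]
tool_rot: [3.141, -0.0, 0.511]
contact_force: [0.6, 0.3, -0.1]
opening: 0.064
grip_force: 0.0
[ 0.38034522 -0.0007908   0.1763559 ] [ 3.14099194e+00 -3.42955997e-05  5.11281736e-01] 0.06398599844739963
1508 [0.29404628 0.01875774 0.01216431] [0.3565028  0.06905887 0.05149776] [169 163] [199 234]
(array([0.36  , 0.046 , 0.0564, 0.5316]), array([-0.0649,  0.0026]), np.float64(0.0021))
scene (array([0.36  , 0.0516, 0.047 , 0.6798]), array([-0.0746,  0.0038]), np.float64(0.005))
```

View pics/w5.png

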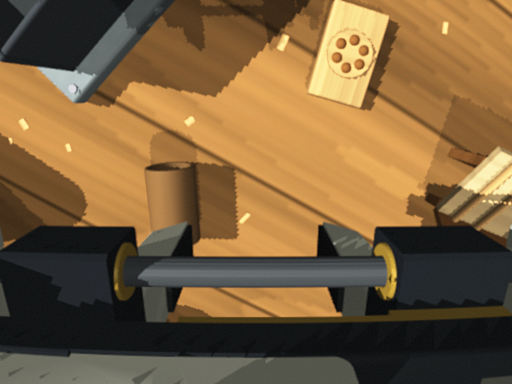

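The wrist view shows the sleeve lying at (172,200) and rolling slowly toward +y. The blank is at (350,50), undisturbed. I'll measure the rolling velocity while moving in the same direction.

```bash
cat >> h.py <<'E'
def track():
    c=eyes.calibration('scene'); t=robot.observe()['time']; im,d=eyes.read_camera('scene'); P,uv=cloud(c,d)
    tp=robot.observe()['tool_pos']
    m=(P[:,2]>.01)&(P[:,2]<.056)&(P[:,0]>.12)&(P[:,0]<.42)&(P[:,1]>-.02)&(P[:,1]<.6)&~((P[:,0]>.33)&(P[:,1]>.11))
    H,W=d.shape; M=np.zeros((H,W),np.uint8); M[uv[m,1],uv[m,0]]=1
    n,l,s,ce=cv2.connectedComponentsWithStats(M)
    out=[]
    for i in range(1,n):
        if s[i,4]<60: continue
        k=l[uv[:,1],uv[:,0]]==i; Q=P[k&m]
        r=cv2.minAreaRect((Q[:,:2]*1000).astype(np.float32)); out.append((len(Q),np.round(r[0]).tolist(),np.round(r[1]).tolist(),round(r[2],1),Q[:,2].max().round(3)))
    print('t',t,out)
E
python3 -m handwheel '[0,20,0,0,1,-5,20,0,0,1]'; python3 -c "
from h import *
track()"
python3 -m handwheel '[-5,20,0,0,1,-5,20,0,0,1,-5,20,0,0,1]'; python3 -c "
from h import *
track()"
```

```text
time: 6.55
tool_pos: [0.3758, 0.0389, 0.1763]
tool_rot: [3.141, -0.0, 0.508]
contact_force: [-0.8, 0.0, 0.6]
opening: 0.0761
grip_force: 0.0
t 6.55 [(335, [300.0, 72.0], [86.0, 53.0], 33.7, np.float64(0.055))]
time: 6.9
tool_pos: [0.3603, 0.0994, 0.1763]
tool_rot: [3.141, -0.0, 0.509]
contact_force: [0.1, 0.6, -0.1]
opening: 0.0914
grip_force: 0.0
t 6.9 [(327, [292.0, 89.0], [83.0, 54.0], 33.6, np.float64(0.054))]
```

```bash
python3 -m handwheel '[-10,8,-10,0,1,-10,8,-10,0,1,-5,5,-10,0,1,0,0,-10,0,1]'; python3 -c "
from h import *
track()"
python3 -m handwheel '[-10,0,-10,0,1,-10,0,-10,0,1,-10,0,-10,0,1,0,0,0,0,1,0,0,0,0,1]'; python3 -c "
from h import *
track(); s=robot.observe();print(s['qpos'],s['tool_pos'],np.hypot(*s['tool_pos'][:2]))"
```

```text
time: 7.35
tool_pos: [0.3349, 0.1201, 0.136]
tool_rot: [3.141, 0.0, 0.511]
contact_force: [-0.6, -0.1, -1.4]
opening: 0.0918
grip_force: 0.0
t 7.35 [(330, [292.0, 91.0], [85.0, 56.0], 29.6, np.float64(0.055))]
time: 7.9
tool_pos: [0.3059, 0.1202, 0.1068]
tool_rot: [3.141, -0.001, 0.51]
contact_force: [-0.1, 0.2, 0.6]
opening: 0.0917
grip_force: 0.0
t 7.9 [(329, [291.0, 90.0], [85.0, 53.0], 32.6, np.float64(0.054))]
[ 1.40273246e-01  1.23082877e-01  2.15831716e+00 -2.96885267e-04
  8.58663880e-01  1.20102289e+00] [0.30623857 0.12032278 0.10693456] 0.32902831499082785
```

```bash
python3 - <<'E'
from h import *
for n in('scene','top'):
    im,d,c=grab(n); P,uv=cloud(c,d)
    m=(P[:,2]>.012)&(P[:,2]<.06)&(abs(P[:,0]-.29)<.06)&(abs(P[:,1]-.088)<.065); Q=P[m]
    if len(Q)>60:
        for h in(.5,.6): print(n,len(Q),cyl(Q,.025,0,[.29,.09,.025,h],.3))
E
```

```text
scene 313 (array([0.29  , 0.0912, 0.0258, 0.508 ]), array([-0.037,  0.041]), np.float64(0.0016))
scene 313 (array([0.29  , 0.0912, 0.0258, 0.508 ]), array([-0.037,  0.041]), np.float64(0.0016))
top 102 (array([0.29  , 0.0929, 0.0262, 0.5293]), array([-0.0416,  0.0336]), np.float64(0.001))
top 102 (array([0.29  , 0.0929, 0.0262, 0.5293]), array([-0.0416,  0.0336]), np.float64(0.001))
```

```bash
python3 -m handwheel '[2,-9,-10,0,1,2,-8,-10,0,1,0,0,-15,0,1,0,0,-15,0,1,0,0,-15,0,1,0,0,-12,0,1,0,0,-7,0,1,0,0,0,0,1]'; python3 -m handwheel '[0,0,0,0,0.9,0,0,0,0,0.75,0,0,0,0,0.7]' 15;  python3 -c "
from h import *
s=robot.observe();print(s['qpos'],s['opening'])
im,d,c=grab('wrist'); im2,_,_=grab('scene')
o=np.zeros((384,800,3),np.uint8); o[:,:512]=im; o[:288,512:]=cv2.resize(im2[130:226,190:286],(288,288),interpolation=cv2.INTER_CUBIC)
cv2.imwrite('pics/g6.png',o)"
```

```text
time: 8.85
tool_pos: [0.309, 0.1035, 0.022]
tool_rot: [-3.141, 0.001, 0.511]
contact_force: [-0.1, -1.6, -0.3]
opening: 0.092
grip_force: 0.0
time: 9.15
tool_pos: [0.3094, 0.1036, 0.0228]
tool_rot: [3.141, -0.001, 0.511]
contact_force: [-0.1, -0.2, -0.5]
opening: 0.0724
grip_force: 0.0
[ 8.69908116e-02  3.11164909e-01  2.27171294e+00 -1.75850208e-04
  5.57484228e-01  1.14705872e+00] 0.07239549342581972
```

View pics/g6.png

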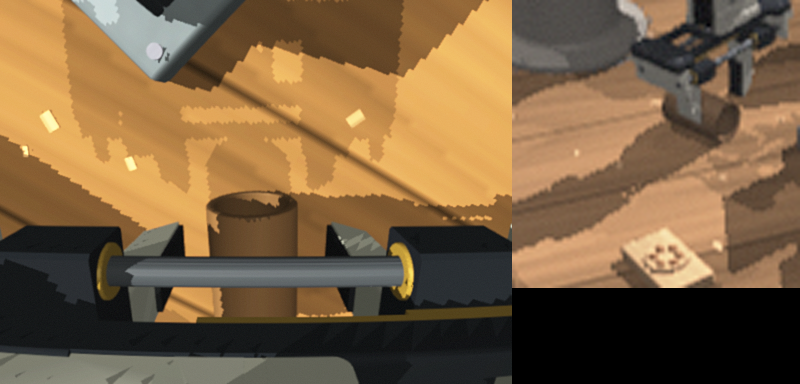

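The fingers straddle the lying sleeve evenly: the sleeve spans columns 208–298 and the fingers are at 183 and 328. Next I close.

```bash
python3 -m handwheel '[0,0,0,0,0.5,0,0,0,0,0.4,0,0,0,0,0.4,0,0,0,0,0.4]' 15; python3 -m handwheel '[0,0,10,0,0.4,0,0,10,0,0.4,0,0,10,0,0.4,0,0,10,0,0.4,0,0,10,0,0.4,0,0,10,0,0.4,0,0,0,0,0.4,0,0,0,0,0.4]'
```

```text
time: 9.65
tool_pos: [0.3089, 0.1038, 0.0225]
tool_rot: [-3.141, -0.0, 0.51]
contact_force: [-2.5, 4.1, 13.0]
opening: 0.0386
grip_force: 13.4
time: 10.45
tool_pos: [0.3089, 0.1036, 0.0822]
tool_rot: [3.141, -0.0, 0.511]
contact_force: [-0.5, 0.3, -0.4]
opening: 0.0366
grip_force: 0.0
```

```bash
python3 - <<'E'
from h import *
s=robot.observe(); p=s['tool_pos']; print(p,s['opening'])
t=np.array([np.cos(.51),np.sin(.51)]); l=np.array([-t[1],t[0]])
for n in('scene','wrist'):
    im,d,c=grab(n); P,uv=cloud(c,d); q=P[:,:2]-p[:2]; a=q@t; b=q@l
    m=(abs(a)<.02)&(abs(b)<.07)&(P[:,2]>.055)
    print(n,[(round(b0,3),int(1000*P[m&(abs(b-b0)<.004),2].min())) for b0 in np.arange(-.064,.065,.008) if (m&(abs(b-b0)<.004)).sum()>3])
track()
E
```

```text
[0.30890134 0.10358213 0.08220071] 0.03661319818186508
scene [(np.float64(-0.064), 208), (np.float64(-0.056), 206), (np.float64(-0.048), 172), (np.float64(-0.04), 118), (np.float64(-0.032), 109), (np.float64(-0.024), 100), (np.float64(-0.016), 108), (np.float64(-0.008), 193), (np.float64(0.0), 192), (np.float64(0.008), 456), (np.float64(0.016), 102), (np.float64(0.024), 98), (np.float64(0.032), 110), (np.float64(0.04), 128), (np.float64(0.048), 190), (np.float64(0.056), 454), (np.float64(0.064), 207)]
wrist [(np.float64(-0.048), 187), (np.float64(-0.04), 187), (np.float64(-0.032), 105), (np.float64(-0.024), 99), (np.float64(-0.016), 98), (np.float64(0.016), 97), (np.float64(0.024), 97), (np.float64(0.032), 104), (np.float64(0.04), 187), (np.float64(0.048), 187)]
t 10.55 [(321, [290.0, 93.0], [84.0, 50.0], 31.1, np.float64(0.054))]
```

Both cameras put the fingertips 16 mm above the reported TCP rather than 14 mm below it, so both grips were above the tube's widest line. I'll go lower, with the tips about 8 mm above the bench.

```bash
python3 -m handwheel '[0,0,0,0,0.9,0,0,0,0,0.9,0,0,0,0,0.9,0,0,-20,0,0.9,0,0,-20,0,0.9,0,0,-20,0,0.9,0,0,-15,0,0.9,0,0,-7,0,0.9]'; python3 -m handwheel '[0,0,-5,0,0.9,0,0,-4,0,0.9,0,0,0,0,0.7,0,0,0,0,0.5,0,0,0,0,0.4,0,0,0,0,0.4]' 15;  python3 -c "
from h import *
track()
P,uv=cloud(*[grab('scene')[i] for i in (2,1)])"
```

```text
time: 11.4
tool_pos: [0.3083, 0.1035, -0.0007]
tool_rot: [-3.141, 0.002, 0.511]
contact_force: [-0.8, -0.3, -0.1]
opening: 0.0821
grip_force: 0.0
time: 12.0
tool_pos: [0.3092, 0.1036, -0.0084]
tool_rot: [3.141, -0.001, 0.511]
contact_force: [-0.3, -0.3, 0.7]
opening: 0.0553
grip_force: 0.0
t 12.0 [(230, [312.0, 94.0], [98.0, 68.0], 77.9, np.float64(0.056))]
```

```bash
python3 -m handwheel '[0,0,0,0,0.4,0,0,0,0,0.4,0,0,0,0,0.4]' 15; python3 -m handwheel '[0,0,5,0,0.4,0,0,10,0,0.4,0,0,10,0,0.4,0,0,10,0,0.4,0,0,10,0,0.4,0,0,10,0,0.4,0,0,10,0,0.4,0,0,0,0,0.4]'; python3 - <<'E'
from h import *
s=robot.observe(); p=s['tool_pos']; print(p,s['opening'],s['grip_force'])
t=np.array([np.cos(.51),np.sin(.51)]); l=np.array([-t[1],t[0]])
for n in('scene','wrist'):
    im,d,c=grab(n); P,uv=cloud(c,d); q=P[:,:2]-p[:2]; a=q@t; b=q@l
    m=(abs(b)<.012)&(P[:,2]<.16)&(abs(a)<.08)
    print(n,[(int(1000*a0),np.percentile(1000*P[m&(abs(a-a0)<.003),2],[5,50,95]).round().tolist()) for a0 in np.arange(-.08,.081,.008) if (m&(abs(a-a0)<.003)).sum()>3])
E
```

```text
time: 12.45
tool_pos: [0.3091, 0.1036, -0.0085]
tool_rot: [3.141, -0.001, 0.511]
contact_force: [-1.1, 0.7, 5.1]
opening: 0.0502
grip_force: 15.0
time: 13.25
tool_pos: [0.3095, 0.1036, 0.0572]
tool_rot: [3.141, -0.002, 0.511]
contact_force: [0.5, 1.2, -2.2]
opening: 0.0505
grip_force: 15.0
[0.30949702 0.10362482 0.05721081] 0.05054093556850114 14.968220293521881
scene [(-80, [1.0, 2.0, 3.0]), (-72, [-2.0, 1.0, 4.0]), (-64, [-2.0, 1.0, 4.0]), (-56, [-1.0, 1.0, 4.0]), (-48, [-0.0, 1.0, 3.0]), (-40, [-2.0, 1.0, 3.0]), (-24, [-0.0, 78.0, 160.0]), (-16, [-0.0, 2.0, 4.0]), (-8, [0.0, 3.0, 39.0]), (0, [-1.0, 73.0, 115.0]), (7, [-1.0, 74.0, 116.0]), (15, [1.0, 75.0, 116.0]), (23, [-1.0, 3.0, 159.0]), (31, [1.0, 156.0, 159.0]), (39, [-1.0, 2.0, 6.0]), (47, [0.0, 1.0, 4.0]), (55, [-1.0, 1.0, 2.0]), (63, [1.0, 2.0, 3.0]), (71, [-1.0, 1.0, 2.0]), (79, [-1.0, 2.0, 3.0])]
wrist [(-16, [110.0, 112.0, 114.0]), (-8, [111.0, 113.0, 114.0]), (0, [-1.0, 69.0, 114.0]), (7, [-1.0, 69.0, 73.0]), (15, [-1.0, 108.0, 114.0]), (23, [-1.0, 156.0, 157.0]), (31, [-1.0, 154.0, 157.0]), (39, [-1.0, -0.0, 1.0]), (47, [-2.0, -0.0, 1.0]), (55, [-2.0, -1.0, 1.0]), (63, [-2.0, -1.0, 1.0]), (71, [-2.0, -1.0, 1.0]), (79, [-2.0, -1.0, 1.0])]
```

```bash
python3 -m handwheel '[5,-10,0,0,0.4,12,-22,0,0,0.4,15,-25,0,0,0.4,15,-26,0,0,0.4,13,-24,0,0,0.4,10,-18,0,0,0.4,5,-10,0,0,0.4,0,0,0,0,0.4]';python3 -m handwheel '[0,0,-8,0,0.4,0,0,-8,0,0.4,0,0,-6,0,0.4,0,0,-4,0,0.4,0,0,-3,0,0.4,0,0,0,0,0.4]'; cat >> h.py <<'E'
def rimfit(near,z0,tol=.012,n='wrist',r=.04):
    "plane+circle fit of tube's top rim: best horizontal-ish annulus"
    im,d,c=grab(n); P,uv=cloud(c,d)
    Q=P[(np.hypot(*(P[:,:2]-near).T)<r)&(abs(P[:,2]-z0)<tol)]
    x=None; m=np.ones(len(Q),bool)
    for k in range(6):
        A=np.c_[Q[m,:2]-near,np.ones(m.sum())]; x=np.linalg.lstsq(A,Q[m,2],rcond=None)[0]
        e=Q[:,2]-np.c_[Q[:,:2]-near,np.ones(len(Q))]@x; m=abs(e)<max(.002,tol*.6**(k+1))
    from scipy.optimize import least_squares
    R=Q[m]; f=lambda q:np.maximum(abs(np.hypot(R[:,0]-q[0],R[:,1]-q[1])-.0225)-.0025,0)
    q=least_squares(f,near,loss='soft_l1',f_scale=.002).x
    return len(R),'slope',x[:2].round(3),'z',x[2].round(4),'centre',q.round(4),R
E
python3 - <<'E'
from h import *
s=robot.observe(); p=s['tool_pos']; print(p,s['opening'],s['grip_force'],s['contact_force'])
r=rimfit(p[:2],p[2]+.057); print(r[:-1]); r=rimfit(p[:2],p[2]+.057,n='scene'); print(r[:-1])
E
```

```text
time: 14.15
tool_pos: [0.3841, -0.0321, 0.0558]
tool_rot: [-3.141, 0.001, 0.509]
contact_force: [0.2, 1.2, -1.8]
opening: 0.0503
grip_force: 15.0
time: 14.75
tool_pos: [0.3836, -0.0312, 0.027]
tool_rot: [-3.141, 0.001, 0.511]
contact_force: [-0.0, -0.5, -0.5]
opening: 0.0507
grip_force: 15.0
[ 0.38363696 -0.0311824   0.02696347] 0.05065712805717285 14.967947155237198 [-0.04657453 -0.45704943 -0.45453728]
(2583, 'slope', array([-0.064, -0.019]), 'z', np.float64(0.082), 'centre', array([ 0.3947, -0.0376]))
(42, 'slope', array([-0.039,  0.003]), 'z', np.float64(0.0832), 'centre', array([ 0.3771, -0.0292]))
```

```bash
python3 -m handwheel '[0,0,-1,0,0.4,0,0,-1,0,0.4,0,0,-1,0,0.4,0,0,0,0,0.4]' 8; python3 -m handwheel '[0,0,0,0,0.56,0,0,0,0,0.6,0,0,0,0,0.65,0,0,0,0,0.75,0,0,0,0,0.8,0,0,0,0,0.8,0,0,0,0,0.8]'; python3 - <<'E'
from h import *
s=robot.observe(); p=s['tool_pos']; print(p,s['opening'],s['grip_force'],s['contact_force'])
r=rimfit(p[:2],.08,.008); print(r[:-1]); r=rimfit(p[:2],.08,.008,n='scene'); print(r[:-1])
im,d,c=grab('wrist'); im2,_,_=grab('scene')
o=np.zeros((384,800,3),np.uint8); o[:,:512]=im; o[:288,512:]=cv2.resize(im2[140:236,180:276],(288,288),interpolation=cv2.INTER_CUBIC)
cv2.imwrite('pics/g7.png',o)
E
```

```text
time: 15.25
tool_pos: [0.3839, -0.0314, 0.0243]
tool_rot: [3.142, 0.0, 0.511]
contact_force: [-0.7, 0.3, -1.4]
opening: 0.0506
grip_force: 8.0
time: 15.95
tool_pos: [0.3839, -0.0314, 0.0243]
tool_rot: [3.142, 0.0, 0.511]
contact_force: [-0.8, 0.0, 0.3]
opening: 0.0734
grip_force: 0.0
[ 0.38391159 -0.0314002   0.02434332] 0.07343625325877952 0.0 [-0.76769416  0.04893227  0.28065061]
(251, 'slope', array([-0.341, -0.185]), 'z', np.float64(0.0843), 'centre', array([ 0.3785, -0.0315]))
(5, 'slope', array([0.44 , 0.262]), 'z', np.float64(0.0783), 'centre', array([ 0.3772, -0.0201]))
```

View pics/g7.png

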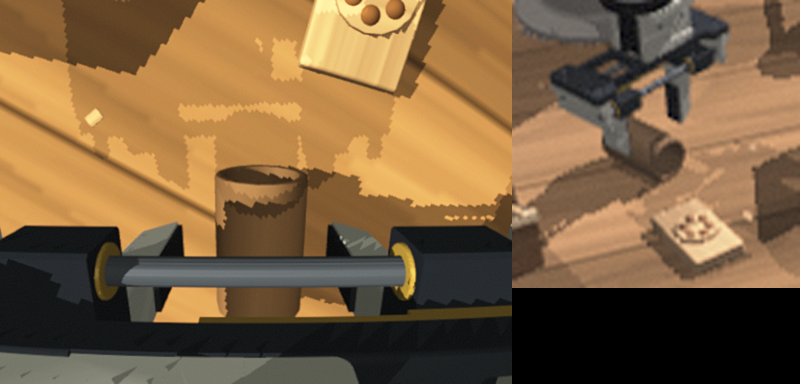

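The sleeve is lying on its side between the fingers, because it never swung upright at 15 N. It is next to the undisturbed blank. I'll regrip, lift a little and ease the grip so it pivots under its own weight.

```bash
python3 -m handwheel '[0,0,-12,0,0.8,0,0,-12,0,0.8,0,0,-9,0,0.8,0,0,0,0,0.6,0,0,0,0,0.4,0,0,0,0,0.4,0,0,0,0,0.4,0,0,0,0,0.4]' 15; python3 -m handwheel '[0,0,10,0,0.4,0,0,14,0,0.4,0,0,14,0,0.4,0,0,8,0,0.4,0,0,0,0,0.4]' 10; cat >> h.py <<'E'
def prof():
    s=robot.observe(); p=s['tool_pos']; y=s['tool_rot'][2]; print(p.round(4),'open',round(s['opening'],4),'grip',round(s['grip_force'],1),s['contact_force'].round(1))
    t=np.array([np.cos(y),np.sin(y)]); l=np.array([-t[1],t[0]])
    for n in('wrist','scene'):
        im,d,c=grab(n); P,uv=cloud(c,d); q=P[:,:2]-p[:2]; a=q@t; b=q@l
        for b0 in (-.018,0,.018):
            m=(abs(b-b0)<.006)&(P[:,2]<p[2]+.085)&(P[:,2]>.006)&(abs(a)<.075)
            print(n,b0,[(int(1000*a0),*np.percentile(1000*P[m&(abs(a-a0)<.003),2],[10,90]).astype(int)) for a0 in np.arange(-.072,.073,.006) if (m&(abs(a-a0)<.003)).sum()>1])
E
python3 -c "
from h import *
prof()"
```

```text
time: 16.95
tool_pos: [0.3845, -0.0316, -0.0082]
tool_rot: [3.14, -0.001, 0.511]
contact_force: [0.5, -0.7, 1.4]
opening: 0.0502
grip_force: 15.0
time: 17.45
tool_pos: [0.3845, -0.0315, 0.0381]
tool_rot: [3.14, -0.001, 0.511]
contact_force: [-0.0, 0.6, -1.8]
opening: 0.0504
grip_force: 10.0
[ 0.3845 -0.0315  0.0381] open 0.0504 grip 10.0 [-0.   0.6 -1.8]
wrist -0.018 [(-23, np.int64(79), np.int64(85)), (-17, np.int64(80), np.int64(90)), (-11, np.int64(82), np.int64(91)), (-5, np.int64(86), np.int64(91)), (6, np.int64(79), np.int64(86)), (12, np.int64(81), np.int64(90)), (18, np.int64(81), np.int64(91)), (24, np.int64(57), np.int64(90)), (30, np.int64(57), np.int64(89))]
wrist 0 [(-17, np.int64(93), np.int64(95)), (-11, np.int64(94), np.int64(95)), (-5, np.int64(94), np.int64(95)), (0, np.int64(94), np.int64(95)), (12, np.int64(94), np.int64(95)), (18, np.int64(51), np.int64(95)), (24, np.int64(50), np.int64(95)), (30, np.int64(50), np.int64(95))]
wrist 0.018 [(-23, np.int64(79), np.int64(85)), (-17, np.int64(81), np.int64(91)), (-11, np.int64(82), np.int64(92)), (-5, np.int64(87), np
[... 192 characters left out ...]
18 [(6, np.int64(69), np.int64(91)), (12, np.int64(69), np.int64(93)), (18, np.int64(64), np.int64(87)), (24, np.int64(63), np.int64(91)), (30, np.int64(59), np.int64(88)), (36, np.int64(72), np.int64(85))]
scene 0 [(0, np.int64(95), np.int64(96)), (6, np.int64(71), np.int64(96)), (12, np.int64(52), np.int64(97)), (18, np.int64(50), np.int64(95)), (24, np.int64(52), np.int64(96)), (30, np.int64(51), np.int64(96)), (36, np.int64(56), np.int64(90))]
scene 0.018 [(0, np.int64(54), np.int64(84)), (6, np.int64(57), np.int64(75)), (12, np.int64(59), np.int64(69)), (18, np.int64(56), np.int64(71)), (24, np.int64(57), np.int64(80)), (30, np.int64(55), np.int64(88)), (36, np.int64(58), np.int64(76))]
```

```bash
python3 -m handwheel '[0,0,-16,0,0.4,0,0,-16,0,0.4,0,0,-10,0,0.4,0,0,-4,0,0.4,0,0,0,0,0.6,0,0,0,0,0.6,8,5,0,0,0.6,9,5,0,0,0.6]'; python3 -m handwheel '[0,0,0,0,0.6,0,0,0,0,0.4,0,0,0,0,0.4,0,0,0,0,0.4,0,0,10,0,0.4,0,0,14,0,0.4,0,0,14,0,0.4,0,0,10,0,0.4]' 10
python3 -m handwheel '[0,0,0,0,0.4,0,0,0,0,0.4,0,0,0,0,0.4]' 4;  python3 -c "
from h import *
prof()"
```

```text
time: 18.35
tool_pos: [0.4017, -0.0211, -0.0084]
tool_rot: [3.141, -0.0, 0.51]
contact_force: [-0.3, -0.1, -0.4]
opening: 0.0551
grip_force: 0.0
time: 19.15
tool_pos: [0.4008, -0.0215, 0.0405]
tool_rot: [3.141, -0.0, 0.511]
contact_force: [0.7, 0.6, -1.2]
opening: 0.0505
grip_force: 10.0
time: 19.45
tool_pos: [0.401, -0.0214, 0.0392]
tool_rot: [3.141, -0.0, 0.511]
contact_force: [0.8, 1.4, 3.2]
opening: 0.0511
grip_force: 4.0
[ 0.401  -0.0214  0.0392] open 0.0511 grip 4.0 [0.8 1.4 3.2]
wrist -0.018 [(-41, np.int64(27), np.int64(29)), (-35, np.int64(43), np.int64(44)), (-29, np.int64(8), np.int64(11)), (-23, np.int64(7), np.int64(23)), (-17, np.int64(16), np.int64(32)), (-11, np.int64(27), np.int64(89)), (-5, np.int64(37), np.int64(88)), (0, np.int64(44), np.int64(67)), (6, np.int64(56), np.int64(79)), (12, np.int64(64), np.int64(76)), (18, np.int64(69), np.int64(72)), (24, np.int64(68), np.int64(69)), (72, np.int64(7), np.int64(14))]
wrist 0 [(-17, np.int64(6), np.int64(91)), (-11, np.int64(17), np.int64(92)), (-5, np.int64(20), np.int64(28)), (0, np.int64(30), np.int64(38)), (6, np.
[... 910 characters left out ...]
 (6, np.int64(48), np.int64(72)), (12, np.int64(52), np.int64(77)), (18, np.int64(58), np.int64(72)), (24, np.int64(71), np.int64(72))]
scene 0 [(-11, np.int64(7), np.int64(9)), (-5, np.int64(15), np.int64(20)), (0, np.int64(24), np.int64(31)), (6, np.int64(33), np.int64(41)), (12, np.int64(42), np.int64(47)), (18, np.int64(52), np.int64(64)), (24, np.int64(62), np.int64(68))]
scene 0.018 [(-29, np.int64(43), np.int64(51)), (-23, np.int64(39), np.int64(65)), (-17, np.int64(48), np.int64(72)), (-11, np.int64(48), np.int64(71)), (-5, np.int64(56), np.int64(87)), (0, np.int64(53), np.int64(87)), (6, np.int64(60), np.int64(82)), (12, np.int64(65), np.int64(77)), (18, np.int64(69), np.int64(76))]
```

```bash
python3 -m handwheel '[0,0,4,0,0.4,0,0,4,0,0.4,0,0,0,0,0.4,0,0,0,0,0.4]' 4;  python3 -c "
from h import *
prof()" | grep -v 0.018
```

```text
time: 19.95
tool_pos: [0.4009, -0.0214, 0.0473]
tool_rot: [3.142, 0.0, 0.511]
contact_force: [-0.3, -0.2, -0.8]
opening: 0.0508
grip_force: 4.0
[ 0.4009 -0.0214  0.0473] open 0.0508 grip 4.0 [-0.3 -0.2 -0.8]
wrist 0 [(-29, np.int64(70), np.int64(71)), (-23, np.int64(9), np.int64(10)), (-17, np.int64(11), np.int64(86)), (-11, np.int64(25), np.int64(100)), (-5, np.int64(29), np.int64(37)), (0, np.int64(39), np.int64(46)), (6, np.int64(48), np.int64(55)), (12, np.int64(57), np.int64(64)), (18, np.int64(66), np.int64(73)), (24, np.int64(73), np.int64(76))]
scene 0 [(-17, np.int64(25), np.int64(87)), (-11, np.int64(19), np.int64(21)), (-5, np.int64(27), np.int64(33)), (0, np.int64(18), np.int64(40)), (6, np.int64(45), np.int64(46)), (12, np.int64(51), np.int64(56)), (18, np.int64(60), np.int64(66)), (24, np.int64(72), np.int64(78))]
```

```bash
python3 -m handwheel '[0,0,-5,0,0.4,0,0,-4,0,0.4,-3.5,-2,0,0,0.4,-3.5,-2,0,0,0.4,-3.5,-2,0,0,0.4,-3.5,-2,0,0,0.4,-3.5,-2,0,0,0.4,-3.5,-2,0,0,0.4]' 4;python3 -m handwheel '[-3.5,-2,-1,0,0.4,-3.5,-2,-1,0,0.4,-3.5,-2,-1,0,0.4,-2,-1,-1,0,0.4,0,0,0,0,0.4]';  python3 -c "
from h import *
prof()" | grep -v 0.018
```

```text
time: 20.85
tool_pos: [0.3793, -0.0335, 0.0382]
tool_rot: [-3.141, 0.0, 0.511]
contact_force: [1.5, 0.3, -1.0]
opening: 0.0505
grip_force: 4.0
time: 21.35
tool_pos: [0.367, -0.0406, 0.0343]
tool_rot: [-3.141, 0.0, 0.511]
contact_force: [-2.0, 0.2, 2.3]
opening: 0.0512
grip_force: 4.0
[ 0.367  -0.0406  0.0343] open 0.0512 grip 4.0 [-2.   0.2  2.3]
wrist 0 [(-23, np.int64(9), np.int64(81)), (-17, np.int64(65), np.int64(81)), (18, np.int64(10), np.int64(79)), (24, np.int64(38), np.int64(79))]
scene 0 [(-23, np.int64(60), np.int64(65)), (-17, np.int64(64), np.int64(73)), (18, np.int64(10), np.int64(55)), (24, np.int64(31), np.int64(77))]
```

The sleeve is now upright: its rim is at 81 mm on one side and 79 mm on the other. I'll release it, raise the tool and check.

```bash
python3 -m handwheel '[0,0,0,0,0.56,0,0,0,0,0.6,0,0,0,0,0.65,0,0,0,0,0.7,0,0,0,0,0.75,0,0,0,0,0.8,0,0,0,0,0.8]';  python3 -c "
from h import *
prof()
s=robot.observe(); p=s['tool_pos'];r=rimfit(p[:2],.08,.006); print(r[:-1])"
```

```text
time: 22.15
tool_pos: [0.3674, -0.0404, 0.0343]
tool_rot: [3.142, -0.0, 0.511]
contact_force: [0.8, 0.3, -0.1]
opening: 0.0733
grip_force: 0.0
[ 0.3674 -0.0404  0.0343] open 0.0733 grip 0.0 [ 0.8  0.3 -0.1]
wrist -0.018 [(-23, np.int64(78), np.int64(79)), (-17, np.int64(20), np.int64(79)), (-11, np.int64(35), np.int64(79)), (-5, np.int64(47), np.int64(80)), (6, np.int64(23), np.int64(79)), (12, np.int64(22), np.int64(79)), (18, np.int64(26), np.int64(76))]
wrist 0 [(-23, np.int64(12), np.int64(75)), (12, np.int64(77), np.int64(79)), (18, np.int64(21), np.int64(79))]
wrist 0.018 [(-23, np.int64(59), np.int64(79)), (-17, np.int64(16), np.int64(79)), (-11, np.int64(34), np.int64(79)), (-5, np.int64(46), np.int64(80)), (6, np.int64(24), np.int64(79)), (12, np.int64(23), np.int64(79)), (18, np.int64(21), np.int64(77))]
scene -0.018 [(-17, np.int64(7), np.int64(11)), (-11, np.int64(12), np.int64(29)), (-5, np.int64(11), np.int64(79)), (0, np.int64(18), np.int64(77)), (6, np.int64(15), np.int64(72)), (12, np.int64(16), np.int64(75)), (18, np.int64(10), np.int64(72))]
scene 0 [(-23, np.int64(61), np.int64(67)), (-17, np.int64(67), np.int64(69)), (18, np.int64(18), np.int64(76)), (24, np.int64(28), np.int64(76))]
scene 0.018 [(-23, np.int64(56), np.int64(76)), (-17, np.int64(58), np.int64(76)), (-11, np.int64(60), np.int64(81)), (-5, np.int64(66), np.int64(80)), (0, np.int64(71), np.int64(81)), (6, np.int64(78), np.int64(80)), (12, np.int64(49), np.int64(80)), (18, np.int64(24), np.int64(76))]
(2305, 'slope', array([0.005, 0.003]), 'z', np.float64(0.079), 'centre', array([ 0.3639, -0.0423]))
```

Step 1 is done: the sleeve stands upright and let go, with a rim slope of 0.005. Next I re-centre, grip and lift.

```bash
python3 -m handwheel '[-2,-1,0,0,0.8,-1.5,-1,0,0,0.8,0,0,0,0,0.6,0,0,0,0,0.4,0,0,0,0,0.4,0,0,0,0,0.4,0,0,0,0,0.4]' 25; python3 -m handwheel '[0,0,10,0,0.4,0,0,20,0,0.4,0,0,30,0,0.4,0,0,30,0,0.4,0,0,30,0,0.4,0,0,20,0,0.4,0,0,0,0,0.4,0,0,0,0,0.4]'; python3 -c "
from h import *
s=robot.observe(); p=s['tool_pos'];print(p);r=rimfit(p[:2],p[2]+.045,.01); print(r[:-1])"
```

```text
time: 23.0
tool_pos: [0.3639, -0.0424, 0.0343]
tool_rot: [3.142, 0.0, 0.511]
contact_force: [-0.0, 0.4, 0.9]
opening: 0.0499
grip_force: 25.0
time: 23.8
tool_pos: [0.3636, -0.0423, 0.1738]
tool_rot: [-3.141, 0.0, 0.511]
contact_force: [-0.0, -0.2, -2.0]
opening: 0.0504
grip_force: 25.0
[ 0.36357067 -0.04228253  0.17378346]
(2972, 'slope', array([0., 0.]), 'z', np.float64(0.2186), 'centre', array([ 0.3638, -0.0415]))
```

```bash
python3 -m handwheel '[3,20,0,0,0.4,6,40,0,0,0.4,6,40,0,0,0.4,6,42,0,0,0.4,6,42,0,0,0.4,6,40,0,0,0.4,5,27,0,0,0.4,0,0,0,0,0.4]'; python3 -m handwheel '[0,0,0,0,0.4,0,0,0,0,0.4]'; python3 - <<'E'
from h import *
s=robot.observe(); p=s['tool_pos'];print(p)
im,d,c=grab('wrist'); P,uv=cloud(c,d); np.savez('w8.npz',im=im,d=d)
m=(abs(P[:,2]-.119)<.006)&(np.hypot(P[:,0]-.481,P[:,1]-.253)<.035); Q=P[m]; print(len(Q))
if len(Q)>20:
    print(Q.mean(0),Q.min(0),Q.max(0),cv2.minEnclosingCircle((Q[:,:2]*1000).astype(np.float32)),uv[m].min(0),uv[m].max(0))
    T=Q[Q[:,2]>np.percentile(Q[:,2],90)-.002]; print('top',T.mean(0),cv2.minEnclosingCircle((T[:,:2]*1000).astype(np.float32)))
m=(abs(P[:,2]-.125)<.004)&(np.hypot(P[:,0]-.481,P[:,1]-.253)>.05)&(np.hypot(P[:,0]-.481,P[:,1]-.253)<.13); print('hood',m.sum())
k=(abs(P[:,2]-.084)<.005)&(P[:,0]>.55); print('keys',k.sum(), cv2.kmeans(P[k,:2].astype(np.float32),3,None,(3,50,1e-5),5,cv2.KMEANS_PP_CENTERS)[2] if k.sum()>50 else '')
print(rimfit(p[:2],p[2]+.045,.01)[:-1])
E
```

```text
time: 24.65
tool_pos: [0.4014, 0.2111, 0.1725]
tool_rot: [-3.14, 0.002, 0.514]
contact_force: [0.5, -0.2, -0.9]
opening: 0.0503
grip_force: 25.0
time: 24.85
tool_pos: [0.4013, 0.2076, 0.1734]
tool_rot: [-3.142, 0.002, 0.51]
contact_force: [0.6, -1.2, -0.6]
opening: 0.0503
grip_force: 25.0
[0.40125254 0.20763292 0.17337604]
1806
[0.48168009 0.25309    0.11776373] [0.4660972  0.23718708 0.11300279] [0.49774539 0.26949546 0.12190186] ((482.0884094238281, 253.3173065185547), 16.178558349609375) [232  41] [279  90]
top [0.48181712 0.25337322 0.11895886] ((481.4600830078125, 253.1448211669922), 13.606461524963379)
hood 3910
keys 565 [[0.5814066  0.1724426 ]
 [0.5750235  0.18303801]
 [0.5725523  0.17431028]]
(2959, 'slope', array([-0.002,  0.001]), 'z', np.float64(0.2184), 'centre', array([0.4019, 0.2082]))
```

```bash
python3 -m handwheel '[15,8,0,0,0.4,25,14,0,0,0.4,25,14,0,0,0.4,15,9,0,0,0.4,0,0,0,0,0.4,0,0,0,0,0.4,0,0,0,0,0.4]'; python3 - <<'E'
from h import *
s=robot.observe(); p=s['tool_pos'];print(p)
im,d,c=grab('wrist'); P,uv=cloud(c,d)
m=(abs(P[:,2]-.119)<.004)&(np.hypot(P[:,0]-.481,P[:,1]-.253)<.03); Q=P[m]; print(len(Q), Q.mean(0) if len(Q) else '', cv2.minEnclosingCircle((Q[:,:2]*1000).astype(np.float32)) if len(Q) else '')
print(rimfit(p[:2],p[2]+.045,.01)[:-1])
E
```

```text
time: 25.65
tool_pos: [0.4811, 0.2527, 0.1743]
tool_rot: [3.142, 0.001, 0.51]
contact_force: [-0.3, 0.6, -2.2]
opening: 0.05
grip_force: 25.0
[0.48110747 0.25273555 0.17428497]
0  
(2950, 'slope', array([-0.001,  0.001]), 'z', np.float64(0.2192), 'centre', array([0.4814, 0.2536]))
```

```bash
python3 -m handwheel '[0,0,-6,0,0.4,0,0,-6,0,0.4,0,0,-6,0,0.4,0,0,-4,0,0.4,0,0,-4,0,0.4,0,0,-3,0,0.4,0,0,0,0,0.4]'; python3 -m handwheel '[0,0,-3,0,0.4,0,0,-3,0,0.4,0,0,-3,0,0.4,0,0,0,0,0.4]'
```

```text
time: 26.45
tool_pos: [0.4817, 0.2535, 0.1448]
tool_rot: [-3.142, 0.001, 0.511]
contact_force: [-0.0, 0.4, -2.1]
opening: 0.0502
grip_force: 25.0
time: 26.85
tool_pos: [0.4818, 0.2535, 0.1359]
tool_rot: [3.141, 0.001, 0.511]
contact_force: [0.3, -0.6, -1.3]
opening: 0.0501
grip_force: 25.0
```

```bash
python3 -m handwheel '[0,0,-6,0,0.4,0,0,-8,0,0.4,0,0,-8,0,0.4,0,0,-8,0,0.4,0,0,-8,0,0.4,0,0,-8,0,0.4,0,0,-6,0,0.4,0,0,0,0,0.4]'; python3 -m handwheel '[0,0,-4,0,0.4,0,0,-3,0,0.4,0,0,-3,0,0.4,0,0,-2,0,0.4,0,0,0,0,0.4]'
```

```text
time: 27.65
tool_pos: [0.4818, 0.2535, 0.0834]
tool_rot: [3.142, 0.001, 0.511]
contact_force: [1.0, 0.4, -1.3]
opening: 0.0499
grip_force: 25.0
time: 28.15
tool_pos: [0.4818, 0.2535, 0.0721]
tool_rot: [3.141, 0.0, 0.511]
contact_force: [1.3, -0.1, -1.8]
opening: 0.0501
grip_force: 25.0
```

```bash
python3 -m handwheel '[0,0,-2,0,0.4,0,0,-1,0,0.4,0,0,-1,0,0.4,0,0,0,0,0.4]'; python3 -m handwheel '[0,0,-1,0,0.4,0,0,0,0,0.4]';python3 -c "
from h import *
s=robot.observe(); p=s['tool_pos'];r=rimfit(p[:2],.113,.01); print(r[:-1],s['contact_force'])"
```

```text
time: 28.55
tool_pos: [0.4819, 0.2536, 0.0682]
tool_rot: [3.141, 0.0, 0.511]
contact_force: [0.4, -0.3, -1.8]
opening: 0.05
grip_force: 25.0
time: 28.75
tool_pos: [0.482, 0.2536, 0.0674]
tool_rot: [3.142, -0.0, 0.511]
contact_force: [0.6, -0.6, -0.5]
opening: 0.0502
grip_force: 25.0
(3673, 'slope', array([0.002, 0.001]), 'z', np.float64(0.1121), 'centre', array([0.4797, 0.2529])) [ 0.55797944 -0.60704296 -0.4579657 ]
```

```bash
python3 -m handwheel '[0,0,-1,0,0.4,0,0,0,0,0.4]' 8; python3 -m handwheel '[0,0,0,0,0.56,0,0,0,0,0.6,0,0,0,0,0.65,0,0,0,0,0.7,0,0,0,0,0.7,0,0,0,0,0.7]'; python3 -c "
from h import *
s=robot.observe(); p=s['tool_pos'];r=rimfit(p[:2],.113,.01); print(r[:-1],s['contact_force'])"; python3 -m handwheel '[0,0,10,0,0.7,0,0,20,0,0.7,0,0,30,0,0.7,0,0,30,0,0.7,0,0,20,0,0.7,-20,0,0,0,0.5,-20,0,0,0,0.3,0,0,0,0,0.2]';python3 -m handwheel '[0,0,0,0,0,0,0,0,0,0,0,0,0,0,0]';  python3 - <<'E'
from h import *
s=robot.observe(); print(s['tool_pos'],s['opening'])
im,d,c=grab('wrist','w9.png'); P,uv=cloud(c,d)
print(rimfit(np.array([.4815,.2533]),.113,.006,r=.032)[:-1])
sp=np.array([.4818,.2533]); a=-.285
for nm,y,r in(('unlock',0,.02),('start',-.045,.02),('stop',.055,.02)):
    g=sp+[.115*np.cos(a)-y*np.sin(a),.115*np.sin(a)+y*np.cos(a)]
    m=(np.hypot(*(P[:,:2]-g).T)<.027)&(P[:,2]>.079)&(P[:,2]<.09); Q=P[m]
    print(nm,g.round(4),m.sum(),(Q.mean(0).round(4),cv2.minEnclosingCircle((Q[:,:2]*1000).astype(np.float32)),np.median(Q[:,2])) if m.sum()>10 else '')
E
```

```text
time: 29.0
tool_pos: [0.4821, 0.2538, 0.0672]
tool_rot: [3.141, -0.001, 0.511]
contact_force: [-1.2, -0.6, 6.3]
opening: 0.0508
grip_force: 8.0
time: 29.6
tool_pos: [0.4819, 0.2536, 0.0662]
tool_rot: [3.142, 0.0, 0.511]
contact_force: [0.4, 0.7, 0.2]
opening: 0.0641
grip_force: 0.0
(3572, 'slope', array([0.001, 0.   ]), 'z', np.float64(0.1121), 'centre', array([0.4796, 0.2529])) [0.38861414 0.70438982 0.20697733]
time: 30.45
tool_pos: [0.4401, 0.2537, 0.1773]
tool_rot: [-3.141, 0.0, 0.512]
contact_force: [-0.3, 0.1, -0.5]
opening: 0.0445
grip_force: 0.0
time: 30.75
tool_pos: [0.4427, 0.2536, 0.1763]
tool_rot: [3.141, -0.0, 0.51]
contact_force: [0.6, 0.7, -0.2]
opening: 0.0208
grip_force: 0.0
[0.44266916 0.25355623 0.17632332] 0.020772162014547933
(1745, 'slope', array([-0.001,  0.   ]), 'z', np.float64(0.1123), 'centre', array([0.4797, 0.2525]))
unlock [0.5922 0.221 ] 702 (array([0.5916, 0.2211, 0.0811]), ((591.5467529296875, 220.79055786132812), 11.923853874206543), np.float64(0.08116876550785501))
start [0.5795 0.1778] 651 (array([0.5789, 0.1784, 0.0811]), ((579.2593383789062, 178.0533905029297), 11.973432540893555), np.float64(0.08116936721774792))
stop [0.6076 0.2737] 349 (array([0.5963, 0.2673, 0.0811]), ((599.6759033203125, 268.6466979980469), 14.962894439697266), np.float64(0.08110498346399259))
```

View pics/w9.png

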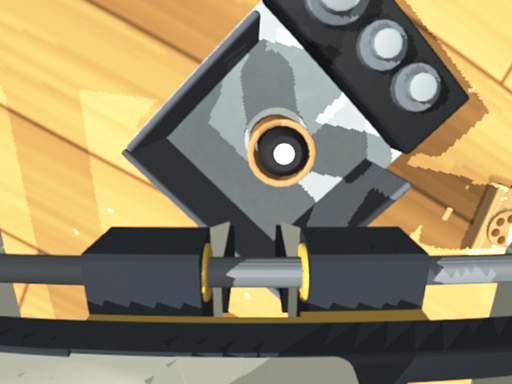

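The wrist view shows the sleeve seated over the spindle at (282,150). The keys are at (385,45, middle), (420,88, small) and (335,0, stop), all up. Now I go to the middle key.

```bash
python3 -m handwheel '[25,-5,0,0,0,35,-8,0,0,0,35,-8,0,0,0,35,-8,0,0,0,19,-4,0,0,0,0,0,-20,0,0,0,0,-30,0,0,0,0,0,0,0]'; python3 -m handwheel '[0,0,-20,0,0,0,0,-15,0,0,0,0,-8,0,0,0,0,-4,0,0,0,0,0,0,0,0,0,0,0,0]'; python3 - <<'E'
from h import *
s=robot.observe(); p=s['tool_pos']; print(p,s['opening'],s['contact_force'])
for n in('wrist','scene'):
    im,d,c=grab(n); P,uv=cloud(c,d); q=P[:,:2]-p[:2]
    m=(np.hypot(*q.T)<.022)&(P[:,2]>p[2]+.011)&(P[:,2]<p[2]+.06); Q=P[m]; print(n,m.sum(),Q[:,2].min() if m.sum() else '',np.sort(Q[:,2])[:8].round(4))
E
```

```text
time: 31.65
tool_pos: [0.5886, 0.2197, 0.1218]
tool_rot: [-3.139, 0.008, 0.51]
contact_force: [0.2, -0.1, -0.9]
opening: 0.0003
grip_force: 0.0
time: 32.25
tool_pos: [0.5915, 0.2207, 0.0803]
tool_rot: [3.141, -0.001, 0.511]
contact_force: [0.9, 0.3, 0.6]
opening: 0.0004
grip_force: 0.0
[0.59147996 0.2207495  0.08033081] 0.00035519570269191604 [0.8618261  0.3063265  0.64911417]
wrist 557 0.09660767064874315 [0.0966 0.0968 0.0969 0.0969 0.0971 0.0974 0.0974 0.0976]
scene 98 0.09814506567307069 [0.0981 0.0989 0.0992 0.1001 0.1037 0.1038 0.1049 0.105 ]
```

Tips are at about 0.0967 and the key top at 0.082, so contact is about 15 mm further down.

```bash
python3 -m handwheel '[0,0,-7,0,0,0,0,-5,0,0,0,0,-2,0,0,0,0,-2,0,0,0,0,-1,0,0,0,0,0,0,0]'; python3 -m handwheel '[0,0,-1,0,0,0,0,-1,0,0,0,0,0,0,0]'
```

```text
time: 32.95
tool_pos: [0.5907, 0.2206, 0.0624]
tool_rot: [-3.142, 0.001, 0.511]
contact_force: [-2.9, -0.2, 3.0]
opening: 0.0003
grip_force: 1.4
time: 33.25
tool_pos: [0.591, 0.2206, 0.0605]
tool_rot: [3.141, -0.0, 0.511]
contact_force: [-1.8, -0.1, 3.4]
opening: 0.0006
grip_force: 1.9
```

```bash
python3 -m handwheel '[0,0,-1,0,0,0,0,-1,0,0,0,0,-1,0,0,0,0,0,0,0]'; python3 -m handwheel '[0,0,-1,0,0,0,0,-1,0,0,0,0,0,0,0,0,0,0,0,0]'
```

```text
time: 33.65
tool_pos: [0.5911, 0.2206, 0.0587]
tool_rot: [3.141, -0.001, 0.511]
contact_force: [-4.6, -0.9, 12.2]
opening: 0.0003
grip_force: 6.2
time: 34.05
tool_pos: [0.5912, 0.2207, 0.0585]
tool_rot: [3.141, -0.002, 0.511]
contact_force: [-10.6, -3.2, 22.8]
opening: 0.0002
grip_force: 11.5
```

```bash
python3 -m handwheel '[0,0,5,0,0,0,0,10,0,0,0,0,15,0,0,-6,-21,0,0,0,-6,-21,0,0,0,0,0,0,0,0,0,0,0,0,0]'; python3 -m handwheel '[0,0,-12,0,0,0,0,-6,0,0,0,0,-4,0,0,0,0,-2,0,0,0,0,-1,0,0,0,0,-1,0,0,0,0,0,0,0]';python3 -m handwheel '[0,0,-1,0,0,0,0,-1,0,0,0,0,0,0,0]'
```

```text
time: 34.75
tool_pos: [0.5793, 0.1786, 0.0854]
tool_rot: [-3.142, -0.001, 0.51]
contact_force: [0.8, 0.4, -0.3]
opening: 0.0006
grip_force: 0.0
time: 35.45
tool_pos: [0.5788, 0.1789, 0.0596]
tool_rot: [-3.141, -0.0, 0.511]
contact_force: [-1.8, 2.1, 4.0]
opening: 0.0006
grip_force: 2.2
time: 35.75
tool_pos: [0.5791, 0.1788, 0.0587]
tool_rot: [3.141, -0.001, 0.511]
contact_force: [-4.5, 1.4, 11.7]
opening: 0.0
grip_force: 6.0
```

```bash
python3 -m handwheel '[0,0,-1,0,0,0,0,-1,0,0,0,0,0,0,0]'; python3 -m handwheel '[0,0,5,0,0,0,0,15,0,0,0,0,30,0,0,0,0,40,0,0,0,0,40,0,0,-30,-30,0,0,0,-40,-40,0,0,0,0,0,0,0,0]'; python3 -m handwheel '[0,0,0,0,0,0,0,0,0,0,0,0,0,0,0]'; python3 - <<'E'
from h import *
im,d,c=grab('scene'); P,uv=cloud(c,d); z=np.load('scene0.npz'); P0,_=cloud(c,z['d']); s=robot.observe(); print(s['tool_pos'],s['contact_force'])
print(rimfit(np.array([.4815,.2533]),.113,.006,n='wrist',r=.032)[:-1])
f=lambda i,q:cv2.resize(i,None,fx=q,fy=q,interpolation=cv2.INTER_CUBIC)
o=np.vstack([f(z['im'][130:310,90:370],1.6),f(im[130:310,90:370],1.6)]); cv2.imwrite('pics/end.png',o)
D=np.abs(d-z['d']); 
for nm,(u0,u1,v0,v1) in dict(blank=(222,264,204,234),chisel=(264,306,236,308),others=(108,160,207,245)).items():
    print(nm,'depth change med/95%',np.median(D[v0:v1,u0:u1]).round(4),np.percentile(D[v0:v1,u0:u1],95).round(4))
E
```

```text
time: 36.05
tool_pos: [0.5792, 0.1789, 0.0585]
tool_rot: [3.141, -0.002, 0.511]
contact_force: [-10.2, 1.1, 23.2]
opening: 0.0003
grip_force: 11.7
time: 36.85
tool_pos: [0.5086, 0.1099, 0.1843]
tool_rot: [-3.141, 0.006, 0.509]
contact_force: [-1.0, -0.2, -1.6]
opening: 0.0001
grip_force: 0.0
time: 37.15
tool_pos: [0.5147, 0.1137, 0.1853]
tool_rot: [3.141, -0.001, 0.511]
contact_force: [-0.2, 0.5, -0.8]
opening: 0.0005
grip_force: 0.0
[0.51448135 0.1137291  0.18518664] [ 0.85431938  0.01384193 -0.87166094]
(1572, 'slope', array([0.001, 0.003]), 'z', np.float64(0.1123), 'centre', array([0.4796, 0.255 ]))
blank depth change med/95% 0.0024 0.0071
chisel depth change med/95% 0.0019 0.0056
others depth change med/95% 0.0022 0.0066
```

View pics/end.png

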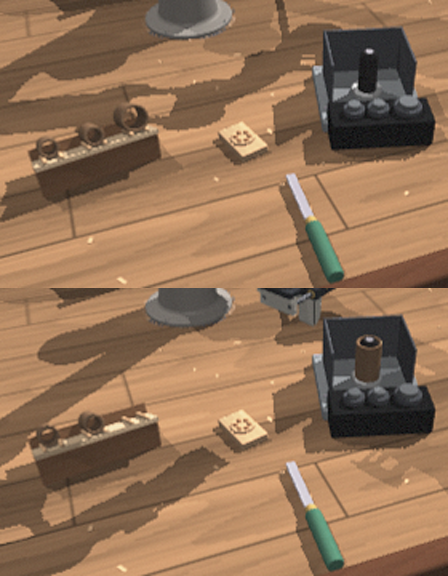

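The before and after crops show the sleeve home on the spindle at (368,360), the keys up, and the blank, chisel and other sleeves unmoved. The robot is clear, so I'm handing in.

```bash
python3 -c "
from h import *
print(robot.hand_in())"
```

```text
the job is handed in; nothing more can be done
None
```

I handed the job in at about 37 s, and the hand-in gave no verdict. The wide sleeve is home on the spindle, the middle key then the small end key were each pressed to the stop, and the blank, chisel and other two sleeves are where they started. The sleeve slipped or tipped out of the grip twice onto the bench before I stood it upright.

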